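# Set the twin slide-jaw fixture up for the second side of the housings

### The job

The finished, plated ends of the two blue housings in the slide-jaw fixture face you: set the fixture up for the other ends. First, with both jaws still clamped, pull all the white pins out of the housings' sockets and put them in the blue bin. Then at each station slide the jaw back by its red grip, turn the housing end for end so that its open, ported end faces the front, and slide the jaw up again until it holds the housing squarely and flat on the bed against the centre jaw; leave everything else on the bench alone.

Things in the scene. Friction and masses are not known exactly. Their poses are not given: they have to be found in the camera images.
- fixture: twin-station slide-jaw fixture, fixed: white board 180 (x) x 460 (y) x 20 mm, on it an aluminium bed 112 x 424 mm, flat top 42 mm above the table. Origin on the table under the board's centre; y runs along the bed, -x is the front (robot's) side. Fixed centre jaw in the middle; left station at +y, right one at -y, each with a sliding jaw on its outer side.
- centre_jaw (a point): middle of the fixed centre jaw's top, 34 mm above the bed; the jaw is 80 mm along fixture x and its faces are at fixture y = +-15 mm. From 26 to 34 mm above the bed a lip overhangs each face by 7 mm (the sliding jaws have the same), so a housing must be slid, not lifted, out from under it and back in.
- jaw_a (a joint): position in m of the left (+y) sliding jaw, a steel block 80 mm along x, 52 along y, top 34 mm above the bed, with a lip like the centre jaw's towards the housing. 0: its face just touches a housing seated against the centre jaw; grows as it slides outwards (to fixture +y); stops at -0.006 and 0.085. Stays where left; friction about 4 N. Starts at 0 to 0.003.
- jaw_b (a joint): position in m of the right (-y) sliding jaw, a steel block 80 mm along x, 52 along y, top 34 mm above the bed, with a lip like the centre jaw's towards the housing. 0: its face just touches a housing seated against the centre jaw; grows as it slides outwards (to fixture -y); stops at -0.006 and 0.085. Stays where left; friction about 4 N. Starts at 0 to 0.003.
- jaw_a_grip (a point): centre of the red grip on the left sliding jaw: block 30 mm along fixture x, 16 mm along fixture y (the sliding direction), 28 mm tall, standing on the jaw's top, 36 mm outwards of the jaw's face; this point is 90 mm above the table. Axes as the fixture's; moves with the jaw.
- jaw_b_grip (a point): centre of the red grip on the right sliding jaw: block 30 mm along fixture x, 16 mm along fixture y (the sliding direction), 28 mm tall, standing on the jaw's top, 36 mm outwards of the jaw's face; this point is 90 mm above the table. Axes as the fixture's; moves with the jaw.
- housing_a: blue housing of the left (+y) station, 60 (x) x 56 (y) mm, 0.25 kg: flange 22 mm thick with two tube sockets on top at x = +-16 mm (outside 22, bore 14, 30 deep, rim 46 mm up). Origin: centre of underside. Seated: at fixture y = +43, z = 42 mm, x near 0. -x end: open end (bare, two black ports); +x: finished end, aluminium plate. Starts seated with +x to the robot.
- housing_b: blue housing of the right (-y) station, 60 (x) x 56 (y) mm, 0.25 kg: flange 22 mm thick with two tube sockets on top at x = +-16 mm (outside 22, bore 14, 30 deep, rim 46 mm up). Origin: centre of underside. Seated: at fixture y = -43, z = 42 mm, x near 0. -x end: open end (bare, two black ports); +x: finished end, aluminium plate. Starts seated with +x to the robot.
- housing_a_open_end (a point): middle of the open (ported) end face of that housing: 30 mm from its centre along its -x, 11 mm above its underside
- housing_b_open_end (a point): middle of the open (ported) end face of that housing: 30 mm from its centre along its -x, 11 mm above its underside
- pin1: white nylon pin, 95 mm long, 25 g: round shaft 12 mm thick, 75 mm long, under a square head 16 x 16 mm, 20 mm tall. Origin on its axis at mid-length, 48 mm from the shaft's lower end; z runs along it to the head, x and y square to the head's flats. Starts standing loose in a socket, head up, 65 mm showing; sides of the head within 0.35 rad of the housing's. Not every pin is there in every run.
- pin2: white nylon pin, 95 mm long, 25 g: round shaft 12 mm thick, 75 mm long, under a square head 16 x 16 mm, 20 mm tall. Origin on its axis at mid-length, 48 mm from the shaft's lower end; z runs along it to the head, x and y square to the head's flats. Starts standing loose in a socket, head up, 65 mm showing; sides of the head within 0.35 rad of the housing's. Not every pin is there in every run.
- pin3: white nylon pin, 95 mm long, 25 g: round shaft 12 mm thick, 75 mm long, under a square head 16 x 16 mm, 20 mm tall. Origin on its axis at mid-length, 48 mm from the shaft's lower end; z runs along it to the head, x and y square to the head's flats. Starts standing loose in a socket, head up, 65 mm showing; sides of the head within 0.35 rad of the housing's. Not every pin is there in every run.
- pin4: white nylon pin, 95 mm long, 25 g: round shaft 12 mm thick, 75 mm long, under a square head 16 x 16 mm, 20 mm tall. Origin on its axis at mid-length, 48 mm from the shaft's lower end; z runs along it to the head, x and y square to the head's flats. Starts standing loose in a socket, head up, 65 mm showing; sides of the head within 0.35 rad of the housing's. Not every pin is there in every run.
- bin: empty blue plastic bin for the pins, open on top, 170 mm (x) x 130 mm (y) x 55 mm tall, walls and floor 4 mm, 0.4 kg, loose on the table. Origin: centre of the underside.
- pliers: pliers with red handles, 170 mm long, lying on the table; leave alone
- flange1: aluminium and rubber flange disc, 92 mm in diameter, 32 mm thick; leave alone
- flange2: aluminium and rubber flange disc, 92 mm in diameter, 32 mm thick; leave alone
- spare: a spare blue housing like the two in the fixture, standing on the table without pins; leave alone
- seal: black rubber ring, 72 mm outside, 18 mm thick; leave alone
- screwdriver: screwdriver lying on the table; leave alone
- hammer: hammer lying on the table; leave alone
Not all that is in view belongs to the job. What is shaped like the housing_a but pink is not meant.

How it is judged:
By the outcome, as a careful person would: the job done as asked, in the order asked, and still so for the second after the job is handed in, with the robot touching nothing.
Of pin1, pin2, pin3, pin4 only 2 to 4 are there at a start; the rules pass over those that are not, and their reading is None.
At some moment in a run one of bin may be knocked a few centimetres aside while the robot is not near it.
Once in a run the grip may slacken for a moment while it holds something.
It also fails if it takes over 210 s, if anything falls off the work surface, if the arm or the gripper's body presses on something with over 40 N, if the wrist force passes 120 N, or if a joint passes its speed limit or range.

### The arm

A 6-joint arm with a two-finger parallel gripper is mounted at the origin on the work surface. World frame = base frame: x ahead of the robot, y to its left, z up, the work surface at z = 0. Lengths are in m, angles in degrees, forces in N, time in s.
With the tool pointing down it reaches from about 0.35 to 0.875 m from the base axis. Payload 4.2 kg.
Tool frame: the origin (TCP) lies at the very end of the fingers, on their centre line; the grasp point (between the pads) lies 19 mm behind it; z points along the fingers, y is the direction in which the jaws open and shut (so a half turn about z gives the same grasp; the last joint's range is limited). The gripper opens to 85 mm and grips with 20 to 120 N. Pads are 22 mm wide; open, the fingers measure 114 mm over their backs; the gripper's body (76 mm by 85 mm) begins 54 mm behind the grasp point. The pads swing forward as they close: fully open they stand 13 mm farther back than shut.
Start: joints at [-53.193, 22.042, 0.453, 0, -68.411, -14.817], TCP at [0.234, -0.58, 0.231] pointing down, gripper open.
Joint ranges: [-179.83, 179.83], [-69.29, 118.12], [-61.27, 80.66], [-181.25, 117.63], [-171.15, -9.14], [-177.46, 177.46]. Speed limits (degrees/s): [159.86, 159.86, 180, 180, 180, 180].

### API

Orientations are given as a 3x3 rotation matrix whose columns are the frame's x, y, z axes.
In Python, from plant import r gives the robot as it stands.
- The arm moves only by the shell command python3 -m jog 'ROWS' [OPENING] [FORCE]. ROWS is JSON, a list that holds one entry, the list of rows, each a list of 6 numbers: the shift along the world's x, y, z each as a share of 15 cm, from -1 to 1, then the turn, a rotation vector about the world's x, y, z each as a share of pi/2 rad, from -1 to 1. In form: [[[tx, ty, tz, rx, ry, rz], ...]]. A call has 1 to 10 rows; each row is the pose to reach, as a shift and turn from the pose commanded when the call began; what a row does not reach only later rows make up. A row lasts 1/10 s, in which the tool goes at most 50 mm and 8.59 degrees, less where a joint would pass 70% of its speed; a pose out of reach is approached as far as the arm can. A call with a number of a shift or a turn outside -1 to 1 is refused whole. A call with a gripper value outside its range is refused whole. OPENING is the opening, from 0 (shut) to 1 (fully open), set as the call begins (- or left out, the last holds). The fingers move at their own pace and stop on an object; FORCE is the grip in N (left out, the last holds). Time passes only in rows, so rows that repeat a pose let the fingers close. It gives the time, the measured TCP pose, the force and the opening at its end, in the units of the state.
- r.read_state(): the state, without advancing time (a new reading comes with each control period).
- r.read_camera(name): name is "side" or "top"; returns a dict with "img" (420x560x3 uint8, blue, green, red), "intrinsics" (3x3 intrinsics, pixels), "extrinsics" (4x4, takes a point from world to camera coordinates). Camera axes: x right, y down, z forward; pixel columns grow to the right and rows downward; lengths in m; the calibration is good to about 2 mm. A picture is of the moment at which its call begins. There is no depth.
- r.sign_off(): hands the job in, once; it reports no verdict.
Trained networks look in a picture, given as the dict that the camera call returned (one of the last four; its "shot" number tells which), for a name from the list of things; names that differ only in an ending like _2 or _b are one class to them, and where a whole thing is asked for, a point or a joint stands for the part that bears it (a point fixed in the world has none). Each returns a list of dicts, best first, with "confidence" (0 to 1); they miss things now and then, are a little off and sometimes report something else, mostly with a low value. They report only what shows in the picture. A call takes as long as a camera call. They do not tell look-alikes from the thing itself.
- r.spot_in(thing, picture): "bbox" ([left, top, right, bottom] in pixels, round what is visible of it).
The state is a dict: "t": time; "joint_pos": joint angles; "qvel": joint speeds; "tau": joint torques, N m; "tcp_pos": TCP position; "tcp_rot": TCP orientation; "contact_force": force on the tool from outside, world axes, zero at the start; "torque": the same for the moment, N m; "grip_width": finger opening in m.
Only numpy, scipy, OpenCV 4.12 (cv2) and the standard library are available. Lean on these libraries where they do the work, as an engineer would, in place of code of your own. Each camera call takes 0.05 s, during which the arm holds its last target.

## Working session

There is one attempt and no reset: what is moved stays moved. The work goes in short steps, Python scripts to look and compute and a shell command to move; the robot and the scene stay as the last step left them, time stands still between calls to the robot, and variables do not carry over. Pictures are saved under pics/ and viewed, and the job is handed in when it is done.

```bash
mkdir -p pics; ls; python3 - <<'E'
from plant import r
import cv2,json
for n in("top","side"):
    p=r.read_camera(n); cv2.imwrite(f"pics/{n}0.png",p["img"]); print(n,p["intrinsics"],p["extrinsics"])
    for t in["housing_a","pin1","bin","jaw_a_grip","spare","centre_jaw","jaw_a","fixture"]:
        try: print(t,[(round(d["confidence"],2),[round(float(v)) for v in d["bbox"]]) for d in r.spot_in(t,p)])
        except Exception as e: print(t,e)
s=r.read_state();print(s)
E
```

```text
pics
top [[385.26016951   0.         276.66025561]
 [  0.         385.26016951 213.35348413]
 [  0.           0.           1.        ]] [[-0.00485456 -0.99998384 -0.0029586   0.06670427]
 [-0.99865509  0.00500079 -0.05160425  0.53133209]
 [ 0.05161821  0.00270411 -0.99866323  1.22827871]
 [ 0.          0.          0.          1.        ]]
housing_a [(0.87, [211, 131, 233, 154]), (0.83, [161, 231, 182, 254]), (0.77, [277, 191, 292, 209]), (0.66, [246, 269, 271, 294]), (0.6, [254, 192, 262, 213]), (0.24, [231, 181, 248, 207])]
pin1 []
bin [(0.75, [382, 205, 434, 262])]
jaw_a_grip [(0.9, [229, 182, 253, 208])]
spare [(0.71, [151, 186, 176, 208])]
centre_jaw [(0.85, [198, 170, 343, 234]), (0.62, [381, 204, 435, 264])]
jaw_a [(0.89, [231, 184, 248, 209]), (0.86, [294, 186, 315, 217])]
fixture [(0.95, [195, 170, 345, 234])]
side [[456.06677952   0.         283.78100473]
 [  0.         456.06677952 200.25199993]
 [  0.           0.           1.        ]] [[-0.74230052 -0.6699453  -0.01277604  0.4402133 ]
 [-0.40288511  0.46147047 -0.79039774  0.27742333]
 [ 0.53541902 -0.58156538 -0.6124607
[... 693 characters left out ...]
01,  1.14248827e-03,
       -6.84106280e+01, -1.48178395e+01]), 'qvel': array([ 0.14552352,  0.06045651, -0.02081449, -0.05185454, -0.07224905,
       -0.06564643]), 'tau': array([-2.58645559e-04, -3.92077661e+01,  1.88616335e+01,  4.19052064e+00,
       -2.78159596e-04,  9.56578049e-06]), 'tcp_pos': array([ 0.23405028, -0.57949897,  0.23133552]), 'tcp_rot': array([[-9.27246045e-01, -3.74452630e-01,  7.35571035e-06],
       [-3.74452630e-01,  9.27246044e-01, -4.07765388e-05],
       [ 8.44832887e-06, -4.05642494e-05, -9.99999999e-01]]), 'contact_force': array([-0.36602781,  0.18808491,  0.08039537]), 'torque': array([ 0.01443355,  0.03092962, -0.02179331]), 'grip_width': 0.08534032931298531}
```

```bash
python3 - <<'E'
import cv2
a=cv2.imread("pics/top0.png"); cv2.imwrite("pics/top0c.png",cv2.resize(a[160:250,190:350],None,fx=5,fy=5,interpolation=cv2.INTER_CUBIC))
a=cv2.imread("pics/side0.png"); cv2.imwrite("pics/side0c.png",cv2.resize(a[165:310,160:360],None,fx=4,fy=4,interpolation=cv2.INTER_CUBIC))
E
```

```text
(no output)
```

View pics/top0.png

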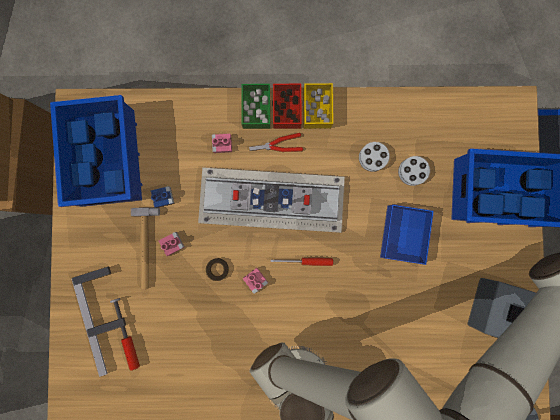

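View pics/side0.png

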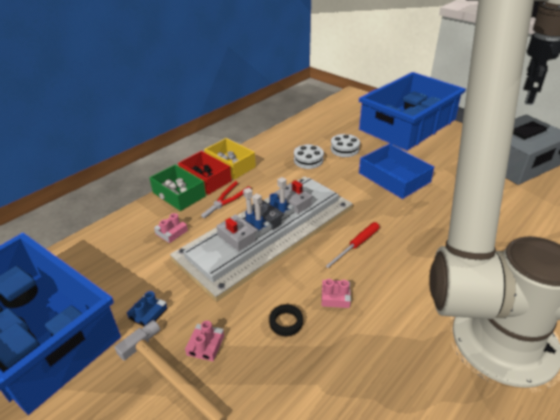

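```bash
echo
```

```text
(no output)
```

View pics/top0c.png

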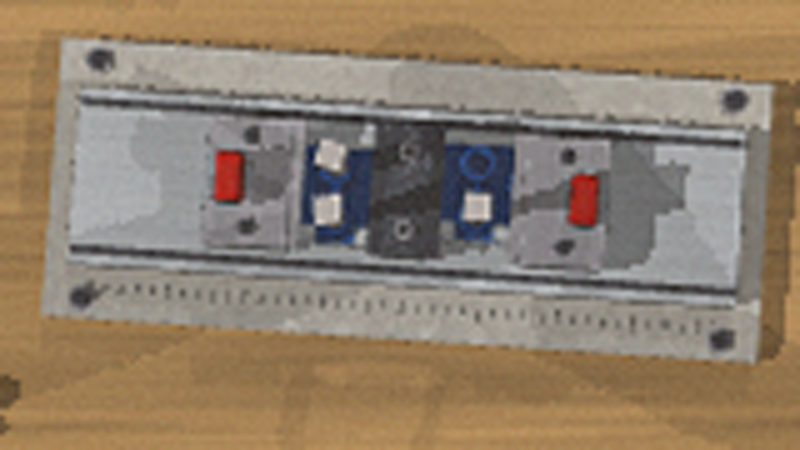

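View pics/side0c.png

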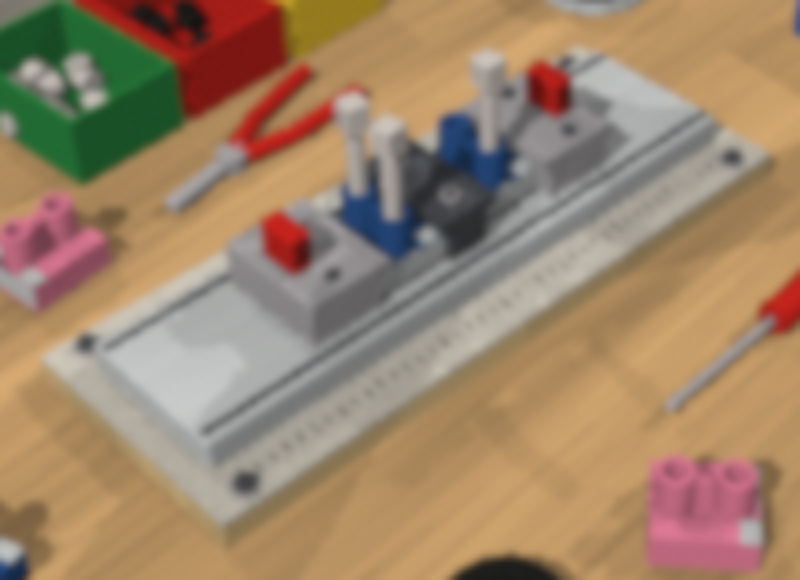

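```bash
cat > h.py <<'E'
import numpy as np, json
from scipy.optimize import least_squares
import cv2
CAM={}
def cams():
    from plant import r
    for n in("top","side"):
        p=r.read_camera(n); CAM[n]=(p["intrinsics"],p["extrinsics"],p["img"],p)
    return CAM
KT=np.array([[385.26016951,0,276.66025561],[0,385.26016951,213.35348413],[0,0,1]])
ET=np.array([[-0.00485456,-0.99998384,-0.0029586,0.06670427],[-0.99865509,0.00500079,-0.05160425,0.53133209],[0.05161821,0.00270411,-0.99866323,1.22827871],[0,0,0,1]])
KS=np.array([[456.06677952,0,283.78100473],[0,456.06677952,200.25199993],[0,0,1]])
ES=np.array([[-0.74230052,-0.6699453,-0.01277604,0.4402133],[-0.40288511,0.46147047,-0.79039774,0.27742333],[0.53541902,-0.58156538,-0.61246076,0.9086333],[0,0,0,1]])
C={"top":(KT,ET),"side":(KS,ES)}
def proj(c,P):
    K,E=C[c]; P=np.atleast_2d(P); q=(K@(E[:3,:3]@P.T+E[:3,3:])).T
    return q[:,:2]/q[:,2:]
def unz(c,uv,z):
    K,E=C[c]; d=E[:3,:3].T@np.linalg.inv(K)@np.array([uv[0],uv[1],1.]); o=-E[:3,:3].T@E[:3,3]
    return o+d*(z-o[2])/d[2]
def fx(pose,p):
    x,y,th=pose; c,s=np.cos(th),np.sin(th); p=np.atleast_2d(p).astype(float)
    return np.c_[x+c*p[:,0]-s*p[:,1], y+s*p[:,0]+c*p[:,1], p[:,2]]
E
python3 - <<'E'
from h import *
o=np.array([190,160])
top={(.09,.23):(62,40),(.09,-.23):(775,85),(-.09,-.23):(755,360),(-.09,.23):(42,315)}
uv=[np.array(v)/5+o-0.4 for v in top.values()]
P=[(a,b,.02) for a,b in top]
sd={(.09,.23):(45,360),(-.09,.23):(228,530),(-.09,-.23):(772,160)}
P2=[(a,b,.02) for a,b in sd]; uv2=[np.array(v)/4+np.array([160,165])-.4 for v in sd.values()]
f=lambda q: np.r_[(proj("top",fx(q,P))-uv).ravel()]
f2=lambda q: np.r_[f(q),(proj("side",fx(q,P2))-uv2).ravel()]
for g in(f,f2):
    s=least_squares(g,[.55,0,0]);print(s.x,np.degrees(s.x[2]));print(np.round(g(s.x),1))
q=s.x
for n,c in dict(pinAb=(331,155),pinAf=(328,210),pinBf=(477,208)).items():
    print(n,unz("top",np.array(c)/5+o-.4,.153))
for n,c in dict(ab=(352,105),af=(388,128),bf=(488,63)).items():
    print(n,unz("side",np.array(c)/4+np.array([160,165])-.4,.150))
print("exp",fx(q,[(.016,.043,.15),(-.016,.043,.15),(-.016,-.043,.15)]))
for n,c in dict(ga=(228,176),gb=(584,200)).items(): print(n,unz("top",np.array(c)/5+o-.4,.104))
print("grip0",fx(q,[(0,.071+.036,.104),(0,-.071-.036,.104)]))
for c in [(393,204),(434,210),(430,264),(381,257)]: print(unz("top",c,.055))
E
```

```text
[ 0.57604957  0.08132693 -0.06941791] -3.9773531981328225
[-0.  -0.4 -0.3 -0.3  0.5  0.5 -0.2  0.2]
[ 0.57461169  0.08214416 -0.06917698] -3.963549037073559
[-0.3  0.1 -0.6  0.1  0.3  0.9 -0.4  0.7 -0.6 -0.3 -0.2 -0.7  0.3 -1.5]
pinAb [0.59018392 0.12328908 0.153     ]
pinAf [0.55851386 0.12507497 0.153     ]
pinBf [0.55922831 0.03962921 0.153     ]
ab [0.59135685 0.12463245 0.15      ]
af [0.55999029 0.12654363 0.15      ]
bf [0.56010705 0.04142726 0.15      ]
exp [[0.59354566 0.12393537 0.15      ]
 [0.56162219 0.12614727 0.15      ]
 [0.55567772 0.04035296 0.15      ]]
ga [0.58331381 0.18786846 0.104     ]
gb [ 0.56778642 -0.02541551  0.104     ]
grip0 [[ 0.58200772  0.18888824  0.104     ]
 [ 0.56721565 -0.02459992  0.104     ]]
[ 0.55691334 -0.29892914  0.055     ]
[ 0.53753068 -0.4261313   0.055     ]
[ 0.37032743 -0.40944357  0.055     ]
[ 0.39258254 -0.25844554  0.055     ]
```

```bash
python3 - <<'E'
from h import *
a=cv2.imread("pics/top0.png")
c=cv2.resize(a[180:215,245:295],None,fx=14,fy=14,interpolation=cv2.INTER_CUBIC)
cv2.imwrite("pics/heads.png",c)
m=((c.min(2)>185)).astype(np.uint8)
for k in cv2.findContours(m,0,1)[0]:
    if cv2.contourArea(k)>1500:
        r=cv2.minAreaRect(k); print(np.array(r[0])/14+[245,180],np.array(r[1])/14,r[2], unz("top",np.array(r[0])/14+[245,180]-np.array([.5,.5]),.153))
E
```

```text
(no output)
```

View pics/heads.png

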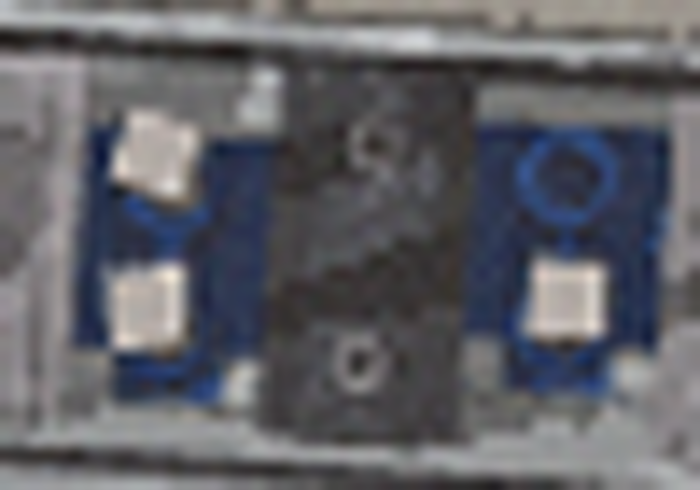

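```bash
J="python3 -m jog"
python3 -m jog '[[[0.434,0.941,0,0,0,-0.178],[0.434,0.941,0,0,0,-0.178],[0.434,0.941,0,0,0,-0.178],[0.434,0.941,0,0,0,-0.178]]]' 0.5 40
python3 -m jog '[[[0.434,0.941,0,0,0,0],[0.434,0.941,0,0,0,0],[0.434,0.941,0,0,0,0],[0.434,0.941,0,0,0,0]]]'
python3 -m jog '[[[0.434,0.941,0,0,0,0],[0.434,0.941,0,0,0,0],[0.434,0.941,0,0,0,0],[0.434,0.941,0,0,0,0]]]'
python3 -m jog '[[[0.434,0.941,0,0,0,0],[0.434,0.941,0,0,0,0],[0.434,0.941,0,0,0,0],[0.434,0.941,0,0,0,0]]]'
python3 -m jog '[[[0.434,0.941,0,0,0,0],[0.434,0.941,0,0,0,0],[0.434,0.941,0,0,0,0],[0.434,0.941,0,0,0,0],[0.434,0.941,0,0,0,0]]]'
```

```text
t: 1.3
tcp_pos: [0.3003, -0.4348, 0.2318]
tcp_rot: [[-0.994, -0.108, 0.001], [-0.108, 0.994, 0.001], [-0.001, 0.0, -1.0]]
contact_force: [0.6, -0.6, 0.7]
grip_width: 0.0424
t: 1.7
tcp_pos: [0.3658, -0.294, 0.2319]
tcp_rot: [[-0.994, -0.11, 0.001], [-0.11, 0.994, 0.0], [-0.001, -0.0, -1.0]]
contact_force: [0.2, -1.1, -0.1]
grip_width: 0.0425
t: 2.1
tcp_pos: [0.4314, -0.1531, 0.2317]
tcp_rot: [[-0.994, -0.109, 0.002], [-0.109, 0.994, 0.0], [-0.002, -0.0, -1.0]]
contact_force: [-0.5, -0.2, 0.2]
grip_width: 0.0428
t: 2.5
tcp_pos: [0.4968, -0.0121, 0.2313]
tcp_rot: [[-0.994, -0.108, 0.001], [-0.108, 0.994, 0.0], [-0.001, -0.0, -1.0]]
contact_force: [-0.3, 0.0, 0.0]
grip_width: 0.0426
t: 3.0
tcp_pos: [0.56, 0.1262, 0.2305]
tcp_rot: [[-0.995, -0.105, -0.001], [-0.105, 0.995, -0.001], [0.002, -0.001, -1.0]]
contact_force: [-0.9, 0.6, -0.4]
grip_width: 0.0426
```

```bash
python3 -m jog '[[[0,0,-0.3,0,0,0],[0,0,-0.6,0,0,0],[0,0,-0.7,0,0,0],[0,0,-0.7,0,0,0],[0,0,-0.7,0,0,0]]]'
python3 - <<'E'
from h import *
from plant import r
c=cams()
for n,(a,b,d,e) in dict(top=(170,240,220,310),side=(140,260,190,350)).items():
    cv2.imwrite(f"pics/{n}1.png",cv2.resize(c[n][2][a:b,d:e],None,fx=5 if n=="side" else 8,fy=5 if n=="side" else 8,interpolation=cv2.INTER_CUBIC))
E
```

```text
t: 3.5
tcp_pos: [0.5601, 0.1249, 0.1273]
tcp_rot: [[-0.995, -0.103, 0.001], [-0.103, 0.995, -0.0], [-0.001, -0.0, -1.0]]
contact_force: [0.7, 0.6, -0.1]
grip_width: 0.0424
```

View pics/side1.png

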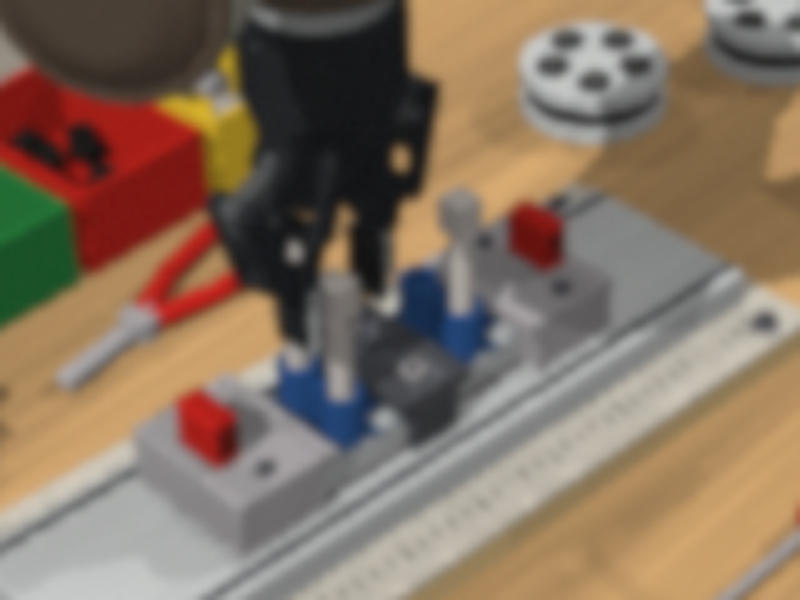

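```bash
python3 -m jog '[[[0,0,0,0,0,0],[0,0,0,0,0,0],[0,0,0,0,0,0],[0,0,0,0,0,0],[0,0,0,0,0,0]]]' 0 50
python3 -m jog '[[[0,0,0.15,0,0,0],[0,0,0.3,0,0,0],[0,0,0.6,0,0,0],[0,0,0.9,0,0,0],[0,0,1,0,0,0],[0,0,1,0,0,0],[0,0,1,0,0,0]]]'
python3 - <<'E'
from h import *
c=cams()
for n,(a,b,d,e) in dict(top=(150,270,240,450),side=(60,240,190,450)).items():
    cv2.imwrite(f"pics/{n}2.png",cv2.resize(c[n][2][a:b,d:e],None,fx=3,fy=3,interpolation=cv2.INTER_CUBIC))
E
```

```text
t: 4.1
tcp_pos: [0.5603, 0.1264, 0.1277]
tcp_rot: [[-0.994, -0.105, 0.002], [-0.105, 0.994, 0.0], [-0.002, 0.0, -1.0]]
contact_force: [-0.7, -1.2, 6.4]
grip_width: 0.0152
t: 4.8
tcp_pos: [0.5587, 0.1263, 0.2751]
tcp_rot: [[-0.995, -0.104, -0.002], [-0.104, 0.995, 0.0], [0.002, 0.0, -1.0]]
contact_force: [-0.5, -0.4, -0.3]
grip_width: 0.0147
```

View pics/side2.png

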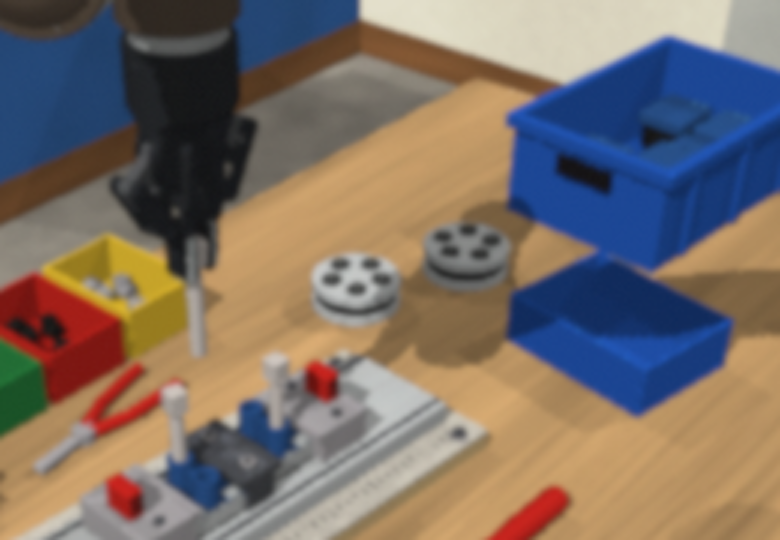

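View pics/top2.png

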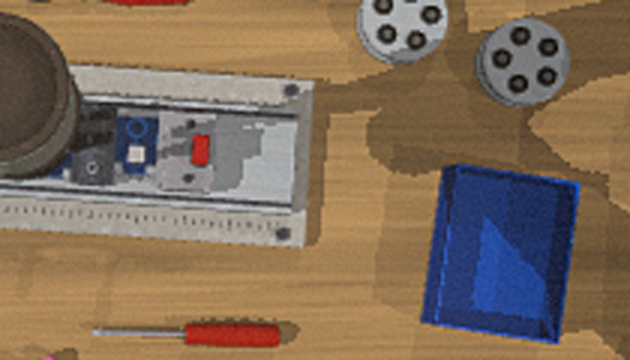

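```bash
python3 - <<'E'
from h import *
P=[unz("top",c,.055) for c in [(390,205),(433.3,211),(425.7,264.3),(380.7,257.3)]]
print(np.round(P,3),np.mean(P,0))
E
```

```text
[[ 0.554 -0.29   0.055]
 [ 0.534 -0.424  0.055]
 [ 0.369 -0.396  0.055]
 [ 0.392 -0.258  0.055]] [ 0.46234648 -0.34175809  0.055     ]
```

```bash
python3 -m jog '[[[-0.19,-0.78,0,0,0,0],[-0.19,-0.78,0,0,0,0],[-0.19,-0.78,0,0,0,0],[-0.19,-0.78,0,0,0,0]]]'
python3 -m jog '[[[-0.19,-0.78,0,0,0,0],[-0.19,-0.78,0,0,0,0],[-0.19,-0.78,0,0,0,0],[-0.19,-0.78,0,0,0,0]]]'
python3 -m jog '[[[-0.19,-0.78,0,0,0,0],[-0.19,-0.78,0,0,0,0],[-0.19,-0.78,0,0,0,0],[-0.19,-0.78,0,0,0,0]]]'
python3 -m jog '[[[-0.19,-0.78,0,0,-0.08,0],[-0.19,-0.78,0,0,-0.16,0],[-0.19,-0.78,0,0,-0.24,0],[-0.19,-0.78,0,0,-0.32,0],[-0.19,-0.78,0,0,-0.4,0],[-0.19,-0.78,0,0,-0.5,0],[-0.19,-0.78,0,0,-0.5,0],[-0.19,-0.78,0,0,-0.5,0]]]'
python3 - <<'E'
from h import *
c=cams()
for n,(a,b,d,e) in dict(top=(150,330,340,560),side=(60,240,290,550)).items():
    cv2.imwrite(f"pics/{n}3.png",cv2.resize(c[n][2][a:b,d:e],None,fx=3,fy=3,interpolation=cv2.INTER_CUBIC))
E
```

```text
t: 5.3
tcp_pos: [0.5296, 0.0069, 0.2749]
tcp_rot: [[-0.995, -0.101, -0.003], [-0.101, 0.995, -0.001], [0.003, -0.001, -1.0]]
contact_force: [-0.4, -0.0, 0.2]
grip_width: 0.0149
t: 5.7
tcp_pos: [0.5017, -0.1092, 0.275]
tcp_rot: [[-0.995, -0.101, -0.003], [-0.101, 0.995, -0.0], [0.003, 0.0, -1.0]]
contact_force: [0.0, -0.3, -0.1]
grip_width: 0.015
t: 6.1
tcp_pos: [0.4739, -0.2256, 0.2751]
tcp_rot: [[-0.995, -0.102, -0.002], [-0.102, 0.995, 0.0], [0.002, 0.001, -1.0]]
contact_force: [0.4, -0.7, 0.2]
grip_width: 0.0153
t: 6.9
tcp_pos: [0.4455, -0.341, 0.2754]
tcp_rot: [[-0.704, -0.073, 0.706], [-0.102, 0.995, 0.001], [-0.703, -0.071, -0.708]]
contact_force: [0.3, -0.0, 0.4]
grip_width: 0.0149
```

View pics/side3.png

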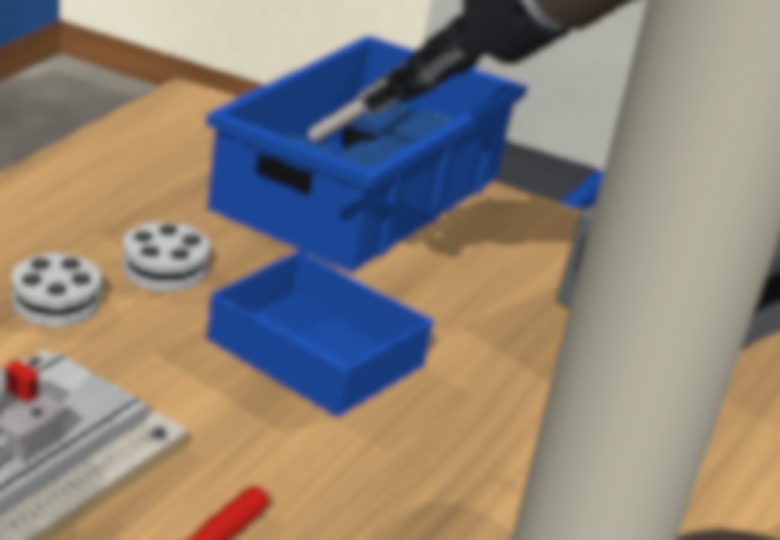

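View pics/top3.png

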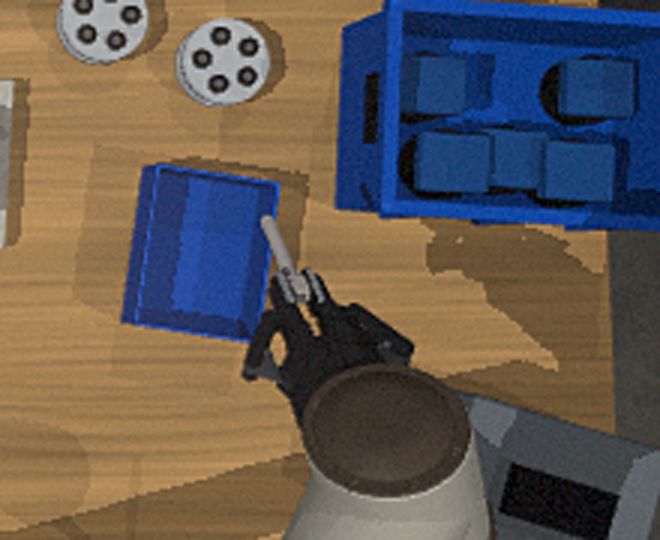

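```bash
python3 - <<'E'
from h import *
for c in [(482,277),(540,291),(468,330),(480,335)]: print(np.round(unz("top",c,0.0),3),np.round(unz("top",c,0.1),3))
from plant import r
print(r.read_state()["joint_pos"])
E
```

```text
[ 0.323 -0.598  0.   ] [ 0.335 -0.545  0.1  ]
[ 0.278 -0.783  0.   ] [ 0.293 -0.715  0.1  ]
[ 0.155 -0.547  0.   ] [ 0.18  -0.499  0.1  ]
[ 0.139 -0.585  0.   ] [ 0.165 -0.534  0.1  ]
[-38.72253525   3.37748787 -15.50611391 -42.00586878 -41.44411247
 -20.35328342]
```

```bash
python3 -m jog '[[[0,0,-0.33,0,0,0],[0,0,-0.66,0,0,0],[0,0,-1,0,0,0],[0,0,-1,0,0,0]]]'
python3 -m jog '[[[0,0,-0.15,0,0,0],[0,0,-0.3,0,0,0],[0,0,-0.36,0,0,0],[0,0,-0.36,0,0,0],[0,0,-0.36,0,0,0]]]'
python3 -m jog '[[[0,0,0,0,0,0],[0,0,0,0,0,0],[0,0,0,0,0,0]]]' 0.4
python3 -m jog '[[[-0.15,0,0.2,0,0,0],[-0.3,0,0.5,0,0,0],[-0.3,0,0.8,0,0,0],[-0.3,0,1,0,0,0],[-0.3,0,1,0,0,0]]]'
python3 - <<'E'
from h import *
c=cams()
for n,(a,b,d,e) in dict(top=(150,330,340,560),side=(60,240,290,550)).items():
    cv2.imwrite(f"pics/{n}4.png",cv2.resize(c[n][2][a:b,d:e],None,fx=3,fy=3,interpolation=cv2.INTER_CUBIC))
E
```

```text
t: 7.4
tcp_pos: [0.4437, -0.3389, 0.118]
tcp_rot: [[-0.711, -0.074, 0.699], [-0.095, 0.995, 0.009], [-0.697, -0.06, -0.715]]
contact_force: [-0.7, 0.5, 0.2]
grip_width: 0.015
t: 7.9
tcp_pos: [0.4467, -0.3422, 0.0746]
tcp_rot: [[-0.702, -0.075, 0.708], [-0.107, 0.994, -0.001], [-0.704, -0.076, -0.706]]
contact_force: [0.8, -0.1, -0.2]
grip_width: 0.015
t: 8.2
tcp_pos: [0.4459, -0.3419, 0.0734]
tcp_rot: [[-0.702, -0.074, 0.708], [-0.105, 0.994, -0.001], [-0.704, -0.075, -0.706]]
contact_force: [0.5, 0.6, 0.7]
grip_width: 0.0344
t: 8.7
tcp_pos: [0.4018, -0.343, 0.2286]
tcp_rot: [[-0.698, -0.074, 0.712], [-0.111, 0.994, -0.006], [-0.707, -0.083, -0.702]]
contact_force: [0.2, -0.9, -0.7]
grip_width: 0.0341
```

View pics/side4.png

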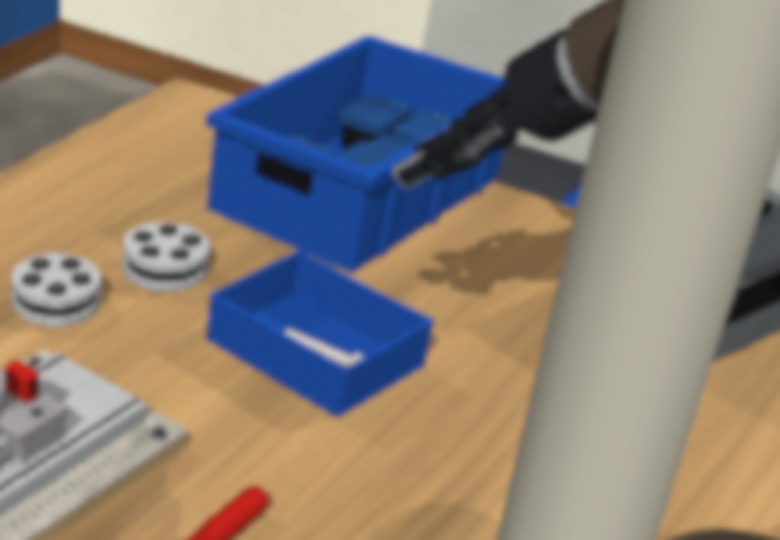

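View pics/top4.png

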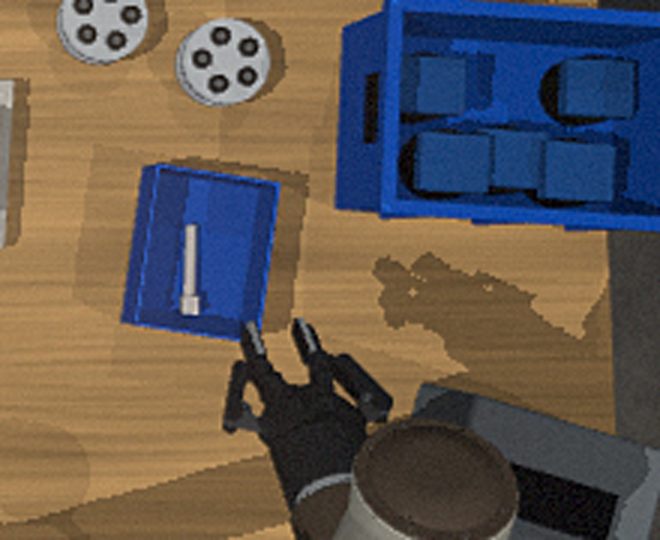

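```bash
python3 -m jog '[[[0.317,0.777,0,0,0.08,0],[0.317,0.777,0,0,0.16,0],[0.317,0.777,0,0,0.25,0],[0.317,0.777,0,0,0.34,0],[0.317,0.777,0,0,0.42,0],[0.317,0.777,0,0,0.5,0],[0.317,0.777,0,0,0.5,0]]]'
python3 -m jog '[[[0.317,0.777,0,0,0,-0.09],[0.317,0.777,0,0,0,-0.18],[0.317,0.777,0,0,0,-0.267],[0.317,0.777,0,0,0,-0.267]]]'
python3 -m jog '[[[0.317,0.777,0,0,0,0],[0.317,0.777,0,0,0,0],[0.317,0.777,0,0,0,0],[0.317,0.777,0,0,0,0]]]'
python3 -m jog '[[[0.317,0.777,0,0,0,0],[0.317,0.777,0,0,0,0],[0.317,0.777,0,0,0,0],[0.317,0.777,0,0,0,0],[0.317,0.777,0,0,0,0],[0.317,0.777,0,0,0,0]]]'
```

```text
t: 9.5
tcp_pos: [0.4477, -0.224, 0.2217]
tcp_rot: [[-0.994, -0.106, -0.0], [-0.106, 0.994, 0.0], [0.0, 0.0, -1.0]]
contact_force: [-0.5, -0.2, -0.7]
grip_width: 0.0342
t: 9.9
tcp_pos: [0.4964, -0.1056, 0.2201]
tcp_rot: [[-0.951, 0.309, 0.003], [0.309, 0.951, -0.002], [-0.004, -0.001, -1.0]]
contact_force: [-0.4, 0.6, -0.4]
grip_width: 0.0341
t: 10.3
tcp_pos: [0.5436, 0.0099, 0.2202]
tcp_rot: [[-0.952, 0.307, 0.004], [0.307, 0.952, -0.003], [-0.004, -0.002, -1.0]]
contact_force: [-0.2, -1.0, 0.3]
grip_width: 0.0344
t: 10.9
tcp_pos: [0.59, 0.1228, 0.2216]
tcp_rot: [[-0.95, 0.311, 0.005], [0.311, 0.95, -0.004], [-0.006, -0.002, -1.0]]
contact_force: [0.4, -0.0, -0.1]
grip_width: 0.0339
```

```bash
python3 -m jog '[[[0,0.007,-0.3,0,0,0],[0,0.007,-0.55,0,0,0],[0,0.007,-0.64,0,0,0],[0,0.007,-0.64,0,0,0],[0,0.007,-0.64,0,0,0]]]' 0.45
python3 -m jog '[[[0,0,0,0,0,0],[0,0,0,0,0,0],[0,0,0,0,0,0],[0,0,0,0,0,0],[0,0,0,0,0,0]]]' 0 50
python3 -m jog '[[[0,0,0.15,0,0,0],[0,0,0.3,0,0,0],[0,0,0.6,0,0,0],[0,0,0.9,0,0,0],[0,0,1,0,0,0],[0,0,1,0,0,0],[0,0,1,0,0,0]]]'
python3 - <<'E'
from h import *
c=cams()
for n,(a,b,d,e) in dict(top=(150,270,240,450),side=(60,240,190,450)).items():
    cv2.imwrite(f"pics/{n}5.png",cv2.resize(c[n][2][a:b,d:e],None,fx=3,fy=3,interpolation=cv2.INTER_CUBIC))
E
```

```text
t: 11.4
tcp_pos: [0.5919, 0.1252, 0.128]
tcp_rot: [[-0.951, 0.31, 0.01], [0.31, 0.951, -0.002], [-0.01, 0.001, -1.0]]
contact_force: [0.3, 0.5, 0.1]
grip_width: 0.0387
t: 11.9
tcp_pos: [0.5919, 0.1257, 0.1286]
tcp_rot: [[-0.951, 0.309, 0.011], [0.309, 0.951, -0.002], [-0.011, 0.001, -1.0]]
contact_force: [-0.6, -0.6, 6.6]
grip_width: 0.015
t: 12.6
tcp_pos: [0.59, 0.1256, 0.2754]
tcp_rot: [[-0.951, 0.31, 0.006], [0.31, 0.951, -0.002], [-0.006, -0.0, -1.0]]
contact_force: [-0.3, 0.3, -0.9]
grip_width: 0.0149
```

View pics/side5.png

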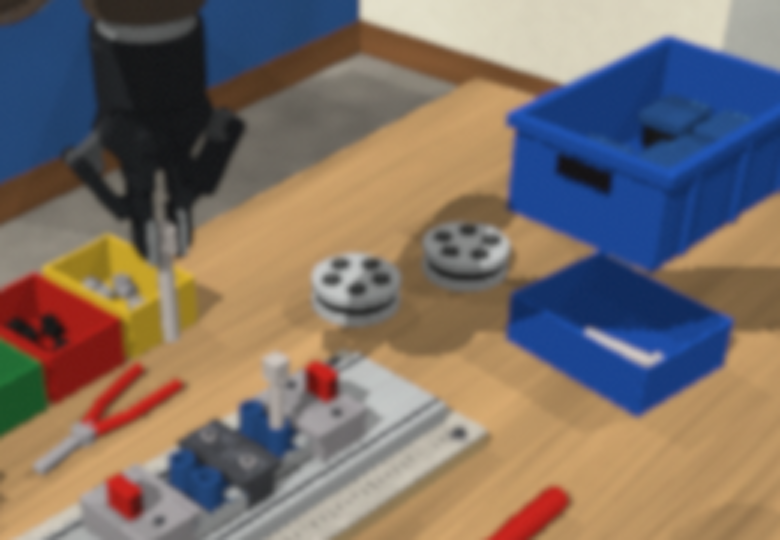

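View pics/top5.png

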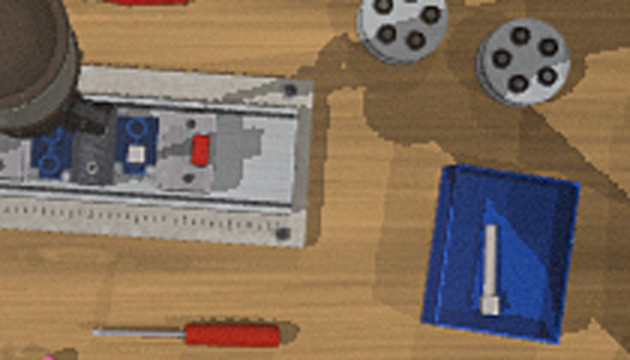

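```bash
python3 -m jog '[[[-0.24,-0.8,0,0,0,0.08],[-0.24,-0.8,0,0,0,0.16],[-0.24,-0.8,0,0,0,0.22],[-0.24,-0.8,0,0,0,0.22]]]'
python3 -m jog '[[[-0.24,-0.8,0,0,0,0],[-0.24,-0.8,0,0,0,0],[-0.24,-0.8,0,0,0,0],[-0.24,-0.8,0,0,0,0]]]'
python3 -m jog '[[[-0.24,-0.8,0,0,0,0],[-0.24,-0.8,0,0,0,0],[-0.24,-0.8,0,0,0,0],[-0.24,-0.8,0,0,0,0]]]'
python3 -m jog '[[[-0.24,-0.8,0,0,-0.08,0],[-0.24,-0.8,0,0,-0.16,0],[-0.24,-0.8,0,0,-0.24,0],[-0.24,-0.8,0,0,-0.32,0],[-0.24,-0.8,0,0,-0.4,0],[-0.24,-0.8,0,0,-0.5,0],[-0.24,-0.8,0,0,-0.5,0],[-0.24,-0.8,0,0,-0.5,0]]]'
python3 - <<'E'
from h import *
c=cams()
for n,(a,b,d,e) in dict(top=(150,330,340,560),side=(60,240,290,550)).items():
    cv2.imwrite(f"pics/{n}6.png",cv2.resize(c[n][2][a:b,d:e],None,fx=3,fy=3,interpolation=cv2.INTER_CUBIC))
E
```

```text
t: 13.1
tcp_pos: [0.553, 0.0028, 0.275]
tcp_rot: [[-1.0, -0.028, 0.004], [-0.028, 1.0, -0.001], [-0.004, -0.001, -1.0]]
contact_force: [1.2, 0.8, -1.0]
grip_width: 0.015
t: 13.5
tcp_pos: [0.5177, -0.1163, 0.2751]
tcp_rot: [[-1.0, -0.026, 0.005], [-0.026, 1.0, -0.0], [-0.005, -0.0, -1.0]]
contact_force: [-0.4, -0.0, -0.9]
grip_width: 0.0152
t: 13.9
tcp_pos: [0.4824, -0.2357, 0.275]
tcp_rot: [[-1.0, -0.027, 0.005], [-0.027, 1.0, 0.0], [-0.005, 0.0, -1.0]]
contact_force: [0.3, 0.3, -0.1]
grip_width: 0.015
t: 14.7
tcp_pos: [0.4467, -0.3539, 0.2753]
tcp_rot: [[-0.702, -0.02, 0.712], [-0.028, 1.0, 0.001], [-0.711, -0.019, -0.702]]
contact_force: [0.2, 0.5, 0.0]
grip_width: 0.0152
```

View pics/top6.png

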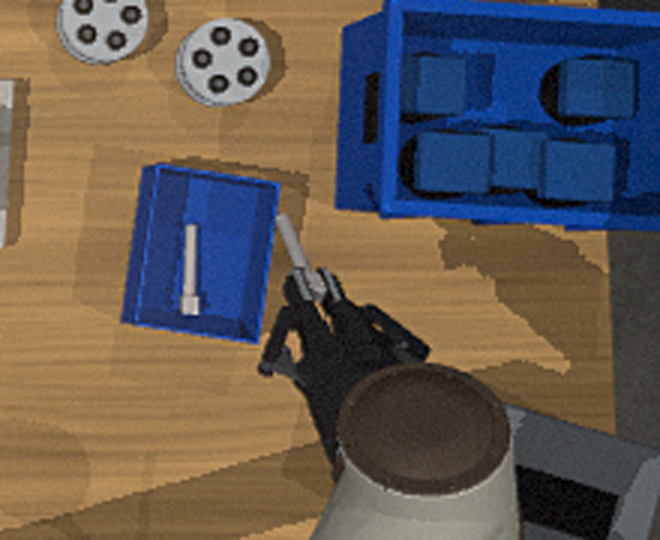

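```bash
python3 -m jog '[[[0,0,-0.33,0,0,0],[0,0,-0.66,0,0,0],[0,0,-1,0,0,0],[0,0,-1,0,0,0]]]'
python3 -m jog '[[[0,0,-0.15,0,0,0],[0,0,-0.3,0,0,0],[0,0,-0.36,0,0,0],[0,0,-0.36,0,0,0],[0,0,-0.36,0,0,0]]]'
python3 -m jog '[[[0,0,0,0,0,0],[0,0,0,0,0,0],[0,0,0,0,0,0]]]' 0.4
python3 -m jog '[[[-0.15,0,0.2,0,0,0],[-0.3,0,0.5,0,0,0],[-0.3,0,0.8,0,0,0],[-0.3,0,1,0,0,0],[-0.3,0,1,0,0,0]]]'
python3 - <<'E'
from h import *
c=cams()
for n,(a,b,d,e) in dict(top=(150,330,340,560),side=(60,240,290,550)).items():
    cv2.imwrite(f"pics/{n}7.png",cv2.resize(c[n][2][a:b,d:e],None,fx=3,fy=3,interpolation=cv2.INTER_CUBIC))
E
```

```text
t: 15.2
tcp_pos: [0.4449, -0.3515, 0.1179]
tcp_rot: [[-0.709, -0.021, 0.705], [-0.021, 1.0, 0.009], [-0.705, -0.008, -0.71]]
contact_force: [-0.4, 1.4, 0.0]
grip_width: 0.0152
t: 15.7
tcp_pos: [0.448, -0.355, 0.0746]
tcp_rot: [[-0.7, -0.023, 0.714], [-0.034, 0.999, -0.001], [-0.713, -0.025, -0.7]]
contact_force: [0.7, -0.7, 0.4]
grip_width: 0.0148
t: 16.0
tcp_pos: [0.4471, -0.3546, 0.0734]
tcp_rot: [[-0.701, -0.022, 0.713], [-0.032, 0.999, -0.001], [-0.713, -0.023, -0.701]]
contact_force: [0.3, -0.4, 0.3]
grip_width: 0.0342
t: 16.5
tcp_pos: [0.403, -0.3558, 0.2287]
tcp_rot: [[-0.696, -0.022, 0.717], [-0.038, 0.999, -0.006], [-0.717, -0.031, -0.697]]
contact_force: [-0.6, 0.5, 0.2]
grip_width: 0.034
```

View pics/top7.png

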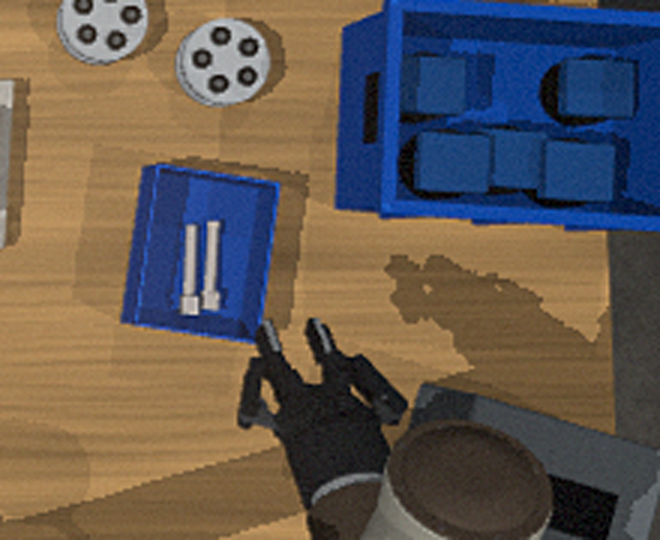

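```bash
python3 -m jog '[[[0.352,0.88,0,0,0.08,0],[0.352,0.88,0,0,0.16,0],[0.352,0.88,0,0,0.25,0],[0.352,0.88,0,0,0.34,0],[0.352,0.88,0,0,0.42,0],[0.352,0.88,0,0,0.5,0],[0.352,0.88,0,0,0.5,0]]]' 0.45
python3 -m jog '[[[0.352,0.88,0,0,0,-0.04],[0.352,0.88,0,0,0,-0.04],[0.352,0.88,0,0,0,-0.04],[0.352,0.88,0,0,0,-0.04]]]'
python3 -m jog '[[[0.352,0.88,0,0,0,0],[0.352,0.88,0,0,0,0],[0.352,0.88,0,0,0,0],[0.352,0.88,0,0,0,0],[0.352,0.88,0,0,0,0],[0.352,0.88,0,0,0,0]]]'
```

```text
t: 17.3
tcp_pos: [0.4542, -0.221, 0.2218]
tcp_rot: [[-0.999, -0.033, 0.024], [-0.033, 0.999, 0.001], [-0.024, -0.0, -1.0]]
contact_force: [0.7, -0.2, -0.7]
grip_width: 0.0386
t: 17.7
tcp_pos: [0.5083, -0.0869, 0.2201]
tcp_rot: [[-0.999, 0.027, 0.028], [0.027, 1.0, -0.0], [-0.028, 0.001, -1.0]]
contact_force: [0.5, 0.2, 0.0]
grip_width: 0.0387
t: 18.3
tcp_pos: [0.5593, 0.0404, 0.2211]
tcp_rot: [[-0.999, 0.034, 0.029], [0.034, 0.999, -0.001], [-0.029, -0.0, -1.0]]
contact_force: [0.7, -0.5, -0.1]
grip_width: 0.0384
```

```bash
python3 -m jog '[[[0,0.0,-0.3,0,0.018,0],[0,0.0,-0.55,0,0.018,0],[0,0,-0.64,0,0.018,0],[0,0,-0.64,0,0.018,0],[0,0,-0.64,0,0.018,0]]]' 0.45
python3 -m jog '[[[0,0,0,0,0,0],[0,0,0,0,0,0],[0,0,0,0,0,0],[0,0,0,0,0,0],[0,0,0,0,0,0]]]' 0 50
python3 -m jog '[[[0,0,0.15,0,0,0],[0,0,0.3,0,0,0],[0,0,0.6,0,0,0],[0,0,0.9,0,0,0],[0,0,1,0,0,0],[0,0,1,0,0,0],[0,0,1,0,0,0]]]'
python3 -m jog '[[[-0.25,-0.86,0,0,0,0],[-0.25,-0.86,0,0,0,0],[-0.25,-0.86,0,0,0,0],[-0.25,-0.86,0,0,0,0]]]'
python3 -m jog '[[[-0.25,-0.86,0,0,0,0],[-0.25,-0.86,0,0,0,0],[-0.25,-0.86,0,0,0,0],[-0.25,-0.86,0,0,0,0]]]'
python3 -m jog '[[[-0.25,-0.86,0,0,-0.08,0],[-0.25,-0.86,0,0,-0.16,0],[-0.25,-0.86,0,0,-0.24,0],[-0.25,-0.86,0,0,-0.32,0],[-0.25,-0.86,0,0,-0.4,0],[-0.25,-0.86,0,0,-0.5,0],[-0.25,-0.86,0,0,-0.5,0],[-0.25,-0.86,0,0,-0.5,0]]]'
python3 - <<'E'
from h import *
c=cams()
for n,(a,b,d,e) in dict(top=(150,330,340,560),side=(60,240,190,450)).items():
    cv2.imwrite(f"pics/{n}8.png",cv2.resize(c[n][2][a:b,d:e],None,fx=3,fy=3,interpolation=cv2.INTER_CUBIC))
E
```

```text
t: 18.8
tcp_pos: [0.5604, 0.0405, 0.1269]
tcp_rot: [[-0.999, 0.034, 0.004], [0.034, 0.999, -0.001], [-0.004, -0.001, -1.0]]
contact_force: [0.5, 0.1, 0.6]
grip_width: 0.0385
t: 19.3
tcp_pos: [0.561, 0.0415, 0.128]
tcp_rot: [[-0.999, 0.032, 0.007], [0.032, 0.999, -0.001], [-0.007, -0.0, -1.0]]
contact_force: [-0.8, -1.0, 6.3]
grip_width: 0.0152
t: 20.0
tcp_pos: [0.5594, 0.0417, 0.2753]
tcp_rot: [[-0.999, 0.033, 0.002], [0.033, 0.999, 0.0], [-0.002, 0.0, -1.0]]
contact_force: [0.2, -0.1, -0.9]
grip_width: 0.0146
t: 20.4
tcp_pos: [0.5202, -0.0904, 0.2741]
tcp_rot: [[-0.999, 0.037, -0.001], [0.037, 0.999, -0.001], [0.001, -0.001, -1.0]]
contact_force: [-0.2, -0.3, -0.3]
grip_width: 0.0153
t: 20.8
tcp_pos: [0.4834, -0.2188, 0.2741]
tcp_rot: [[-0.999, 0.037, -0.0], [0.037, 0.999, 0.0], [0.0, 0.0, -1.0]]
contact_force: [-0.2, 0.4, -0.2]
grip_width: 0.0146
t: 21.6
tcp_pos: [0.4467, -0.3451, 0.2743]
tcp_rot: [[-0.706, 0.025, 0.708], [0.036, 0.999, 0.0], [-0.708, 0.026, -0.706]]
contact_force: [1.1, -0.7, 0.2]
grip_width: 0.0152
```

View pics/side8.png

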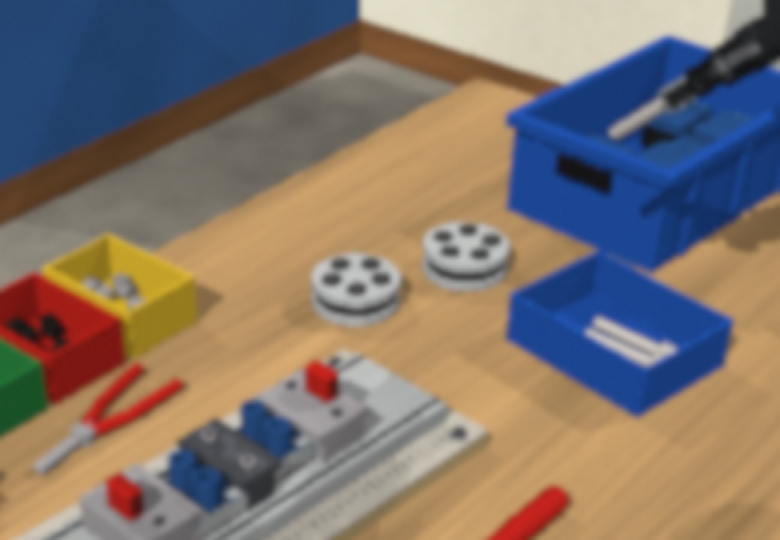

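View pics/top8.png

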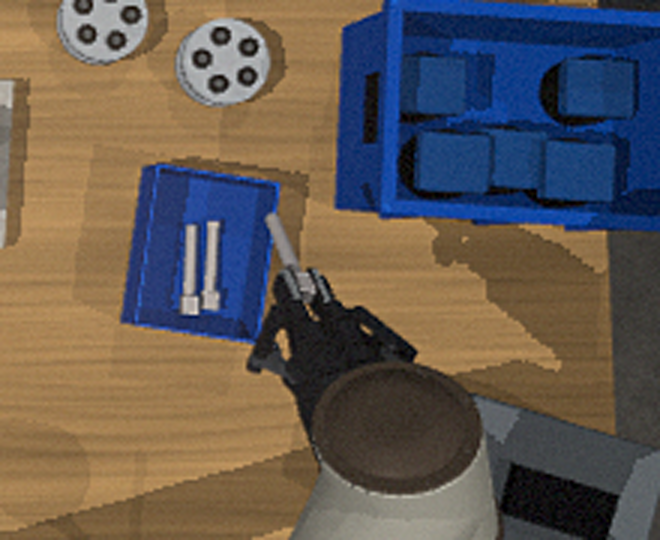

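```bash
python3 -m jog '[[[0,0.16,-0.33,0,0,0],[0,0.16,-0.66,0,0,0],[0,0.16,-1,0,0,0],[0,0.16,-1,0,0,0]]]'
python3 -m jog '[[[0,0,-0.15,0,0,0],[0,0,-0.3,0,0,0],[0,0,-0.36,0,0,0],[0,0,-0.36,0,0,0],[0,0,-0.36,0,0,0]]]'
python3 -m jog '[[[0,0,0,0,0,0],[0,0,0,0,0,0],[0,0,0,0,0,0]]]' 0.4
python3 -m jog '[[[-0.15,0,0.2,0,0,0],[-0.3,0,0.5,0,0,0],[-0.3,0,0.8,0,0,0],[-0.3,0,1,0,0,0],[-0.3,0,1,0,0,0]]]'
python3 - <<'E'
from h import *
c=cams()
for n,(a,b,d,e) in dict(top=(150,330,340,560),side=(60,240,290,550)).items():
    cv2.imwrite(f"pics/{n}9.png",cv2.resize(c[n][2][a:b,d:e],None,fx=3,fy=3,interpolation=cv2.INTER_CUBIC))
a=c["top"][2]
cv2.imwrite("pics/top9f.png",cv2.resize(a[160:250,190:350],None,fx=5,fy=5,interpolation=cv2.INTER_CUBIC))
E
```

```text
t: 22.1
tcp_pos: [0.4458, -0.3189, 0.1192]
tcp_rot: [[-0.711, 0.024, 0.703], [0.04, 0.999, 0.007], [-0.702, 0.033, -0.711]]
contact_force: [-0.3, 0.8, -0.7]
grip_width: 0.0151
t: 22.6
tcp_pos: [0.4486, -0.322, 0.074]
tcp_rot: [[-0.703, 0.022, 0.711], [0.03, 1.0, -0.001], [-0.711, 0.021, -0.703]]
contact_force: [-0.0, -0.1, 0.7]
grip_width: 0.015
t: 22.9
tcp_pos: [0.448, -0.3216, 0.0733]
tcp_rot: [[-0.703, 0.023, 0.711], [0.031, 1.0, -0.001], [-0.71, 0.021, -0.704]]
contact_force: [0.0, 0.3, -0.5]
grip_width: 0.0339
t: 23.4
tcp_pos: [0.404, -0.3226, 0.2287]
tcp_rot: [[-0.699, 0.022, 0.715], [0.025, 1.0, -0.006], [-0.715, 0.014, -0.699]]
contact_force: [0.4, 0.4, 0.6]
grip_width: 0.034
```

View pics/top9.png

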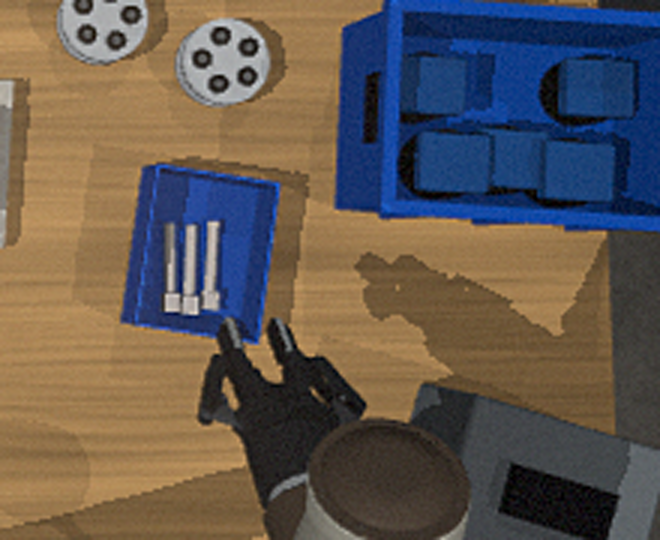

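View pics/top9f.png

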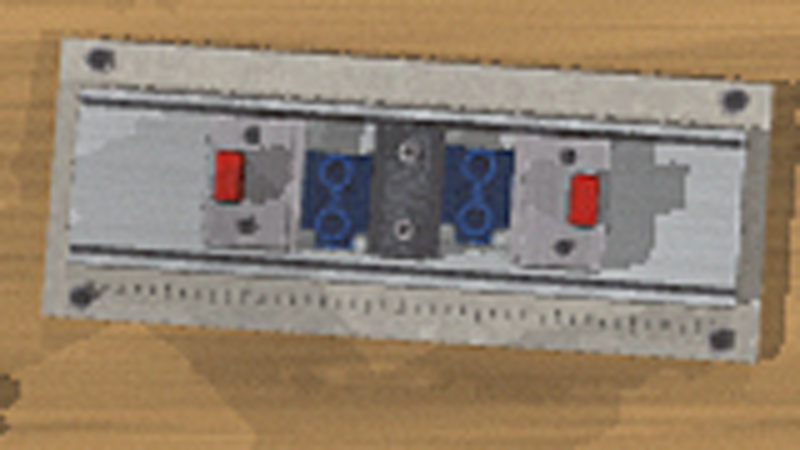

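```bash
python3 - <<'E'
from h import *
o=np.array([190,160]); q=[.5752,.0817,-.0693]
def inv(p): 
    c,s=np.cos(q[2]),np.sin(q[2]); d=p[:2]-q[:2]; return np.array([c*d[0]+s*d[1],-s*d[0]+c*d[1]])
for n,(c,z) in dict(Ab=((336,170),.088),Af=((332,222),.088),Bb=((480,164),.088),Bf=((476,218),.088),ga=((228,176),.104),gb=((584,200),.104)).items():
    p=unz("top",np.array(c)/5+o-.4,z); print(n,np.round(p,4),np.round(inv(p),4))
E
```

```text
Ab [0.5882 0.124  0.088 ] [0.0101 0.0431]
Af [0.5566 0.1265 0.088 ] [-0.0217  0.0434]
Bb [0.5915 0.0364 0.088 ] [ 0.0194 -0.0441]
Bf [0.5586 0.039  0.088 ] [-0.0137 -0.0437]
ga [0.5833 0.1879 0.104 ] [0.0007 0.1065]
gb [ 0.5678 -0.0254  0.104 ] [ 0.     -0.1074]
```

```bash
python3 -m jog '[[[0.553,0.98,0,0,0.08,0],[0.553,0.98,0,0,0.16,0],[0.553,0.98,0,0,0.25,0],[0.553,0.98,0,0,0.34,0],[0.553,0.98,0,0,0.42,0],[0.553,0.98,0,0,0.5,0],[0.553,0.98,0,0,0.5,0],[0.553,0.98,0,0,0.5,0]]]' 0.45
python3 -m jog '[[[0.553,0.98,0,0,0,-0.024],[0.553,0.98,0,0,0,-0.024],[0.553,0.98,0,0,0,-0.024],[0.553,0.98,0,0,0,-0.024],[0.553,0.98,0,0,0,-0.024],[0.553,0.98,0,0,0,-0.024],[0.553,0.98,0,0,0,-0.024]]]'
```

```text
t: 24.3
tcp_pos: [0.4877, -0.1729, 0.2204]
tcp_rot: [[-1.0, 0.029, -0.003], [0.029, 1.0, -0.001], [0.003, -0.001, -1.0]]
contact_force: [-0.6, 0.2, -0.5]
grip_width: 0.0385
t: 25.0
tcp_pos: [0.5676, -0.0287, 0.2216]
tcp_rot: [[-0.997, 0.072, 0.002], [0.072, 0.997, -0.001], [-0.002, -0.001, -1.0]]
contact_force: [-0.8, -0.3, 0.5]
grip_width: 0.0385
```

```bash
python3 -m jog '[[[0,0.02,-0.3,0,0,0],[0,0.02,-0.6,0,0,0],[0,0.02,-0.8,0,0,0],[0,0.02,-0.9,0,0,0],[0,0.02,-0.9,0,0,0],[0,0.02,-0.9,0,0,0]]]'
python3 -m jog '[[[0,0,0,0,0,0],[0,0,0,0,0,0],[0,0,0,0,0,0],[0,0,0,0,0,0],[0,0,0,0,0,0]]]' 0 50
```

```text
t: 25.6
tcp_pos: [0.5687, -0.0255, 0.088]
tcp_rot: [[-0.997, 0.071, 0.004], [0.071, 0.997, -0.001], [-0.004, -0.001, -1.0]]
contact_force: [0.0, -0.2, 0.5]
grip_width: 0.0384
t: 26.1
tcp_pos: [0.5694, -0.025, 0.0892]
tcp_rot: [[-0.998, 0.07, 0.006], [0.07, 0.998, -0.001], [-0.007, -0.001, -1.0]]
contact_force: [-1.6, -3.8, 6.6]
grip_width: 0.0149
```

```bash
python3 -m jog '[[[-0.005,-0.07,0,0,0,0],[-0.014,-0.2,0,0,0,0],[-0.023,-0.33,0,0,0,0],[-0.032,-0.46,0,0,0,0],[-0.037,-0.532,0,0,0,0],[-0.037,-0.532,0,0,0,0],[-0.037,-0.532,0,0,0,0]]]'
python3 -m jog '[[[0,0,0,0,0,0],[0,0,0,0,0,0],[0,0,0,0,0,0]]]' 0.35
python3 -m jog '[[[0,0,0.3,0,0,0],[0,0,0.7,0,0,0],[0,0,0.7,0,0,0],[0,0,0.7,0,0,0]]]'
python3 - <<'E'
from h import *
c=cams()
for n,(a,b,d,e) in dict(top=(160,250,190,350),side=(100,280,190,450)).items():
    k=5 if n=="top" else 3
    cv2.imwrite(f"pics/{n}10.png",cv2.resize(c[n][2][a:b,d:e],None,fx=k,fy=k,interpolation=cv2.INTER_CUBIC))
E
```

```text
t: 26.8
tcp_pos: [0.5637, -0.1053, 0.0892]
tcp_rot: [[-0.998, 0.07, 0.006], [0.07, 0.998, -0.002], [-0.006, -0.001, -1.0]]
contact_force: [-1.7, -3.6, 6.7]
grip_width: 0.0149
t: 27.1
tcp_pos: [0.5629, -0.1039, 0.0871]
tcp_rot: [[-0.998, 0.07, 0.004], [0.07, 0.998, -0.0], [-0.004, -0.0, -1.0]]
contact_force: [-0.2, -0.0, -1.0]
grip_width: 0.0297
t: 27.5
tcp_pos: [0.5643, -0.1039, 0.1947]
tcp_rot: [[-0.998, 0.07, 0.009], [0.07, 0.998, -0.0], [-0.009, 0.001, -1.0]]
contact_force: [-0.4, 0.6, 0.1]
grip_width: 0.0297
```

View pics/side10.png

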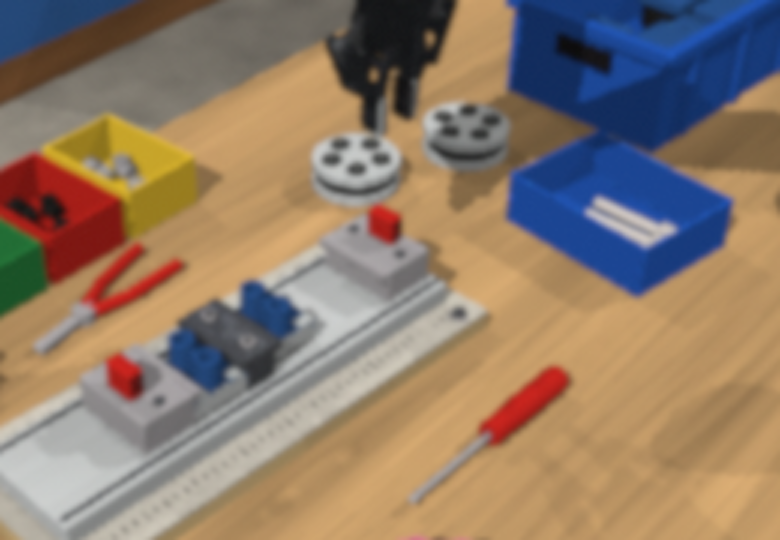

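View pics/top10.png

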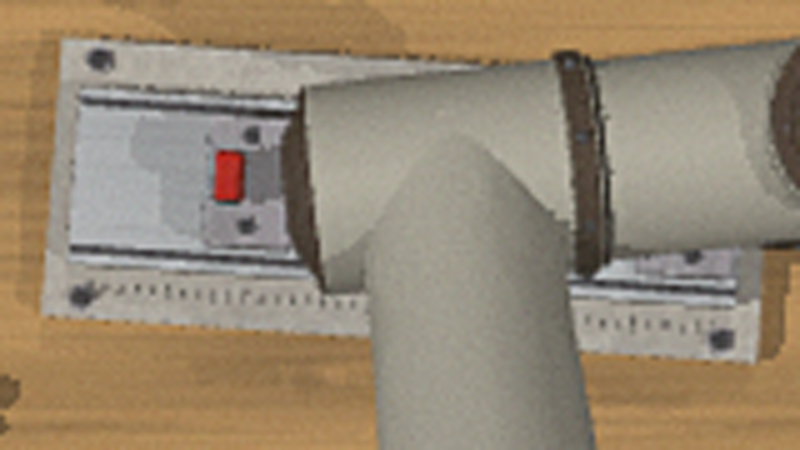

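```bash
python3 -m jog '[[[0.082,0.951,0,0,0,0.09],[0.082,0.951,0,0,0,0.18],[0.082,0.951,0,0,0,0.27],[0.082,0.951,0,0,0,0.36],[0.082,0.951,0,0,0,0.45],[0.082,0.951,0,0,0,0.5],[0.082,0.951,0,0,0,0.5]]]' 1
python3 -m jog '[[[0,0,0,0,0,0.09],[0,0,0,0,0,0.18],[0,0,0,0,0,0.27],[0,0,0,0,0,0.36],[0,0,0,0,0,0.45],[0,0,0,0,0,0.5],[0,0,0,0,0,0.5],[0,0,0,0,0,0.5]]]'
python3 -c "
from plant import r
print(r.read_state()['joint_pos'])"
```

```text
t: 28.3
tcp_pos: [0.5741, 0.0384, 0.1898]
tcp_rot: [[-0.755, -0.656, -0.001], [-0.656, 0.755, 0.001], [0.0, 0.002, -1.0]]
contact_force: [-0.1, -0.2, -0.4]
grip_width: 0.0854
t: 29.1
tcp_pos: [0.5748, 0.0381, 0.1912]
tcp_rot: [[-0.073, -0.997, -0.001], [-0.997, 0.073, 0.003], [-0.003, 0.001, -1.0]]
contact_force: [-1.1, -0.2, -0.6]
grip_width: 0.0855
[ 19.79259655  19.14960871  -9.88730339  -0.23129158 -60.96245198
 -23.86914008]
```

```bash
python3 -m jog '[[[0,0,-0.3,0,0,0],[0,0,-0.6,0,0,0],[0,0,-0.8,0,0,0],[0,0,-0.8,0,0,0],[0,0,-0.8,0,0,0]]]'
python3 - <<'E'
from h import *
c=cams()
for n,(a,b,d,e) in dict(side=(100,280,190,450)).items():
    k=5 if n=="top" else 3
    cv2.imwrite(f"pics/{n}11.png",cv2.resize(c[n][2][a:b,d:e],None,fx=k,fy=k,interpolation=cv2.INTER_CUBIC))
E
```

```text
t: 29.6
tcp_pos: [0.5757, 0.0383, 0.0725]
tcp_rot: [[-0.071, -0.998, 0.001], [-0.998, 0.071, 0.003], [-0.003, -0.0, -1.0]]
contact_force: [-0.6, -0.6, 1.0]
grip_width: 0.0858
```

View pics/side11.png

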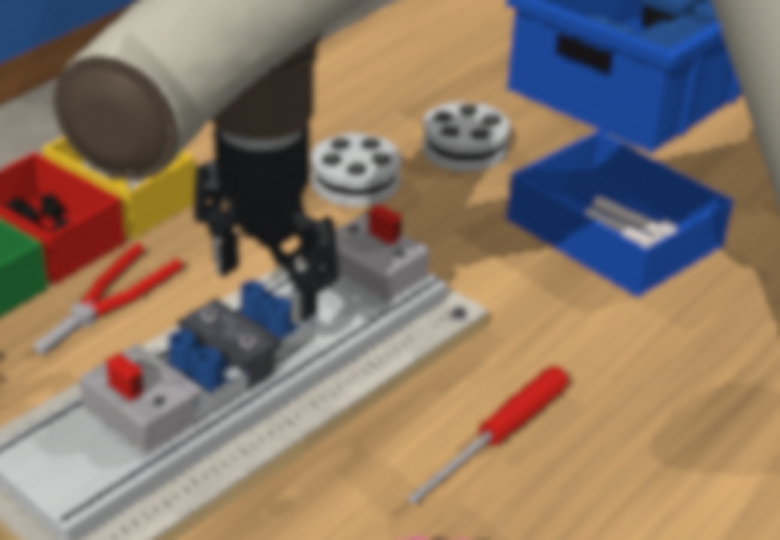

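```bash
python3 -m jog '[[[0,0,-0.1,0,0,0],[0,0,-0.18,0,0,0],[0,0,-0.19,0,0,0],[0,0,-0.19,0,0,0]]]'
python3 -m jog '[[[0,0,0,0,0,0],[0,0,0,0,0,0],[0,0,0,0,0,0],[0,0,0,0,0,0]]]' 0.5 30
```

```text
t: 30.1
tcp_pos: [0.5755, 0.0384, 0.0442]
tcp_rot: [[-0.07, -0.998, 0.001], [-0.998, 0.07, 0.004], [-0.004, -0.001, -1.0]]
contact_force: [0.6, -1.4, -0.2]
grip_width: 0.0853
t: 30.5
tcp_pos: [0.5759, 0.0385, 0.0447]
tcp_rot: [[-0.07, -0.998, 0.002], [-0.998, 0.07, 0.004], [-0.004, -0.002, -1.0]]
contact_force: [-0.8, -1.1, 4.7]
grip_width: 0.0594
```

```bash
python3 -m jog '[[[0,0,0,0,0,0],[0,0,0.01,0,0,0],[0,0,0.01,0,0,0]]]' 0.5 70
python3 -m jog '[[[-0.004,-0.06,0,0,0,0],[-0.011,-0.16,0,0,0,0],[-0.0187,-0.27,0,0,0,0],[-0.0187,-0.27,0,0,0,0],[-0.0187,-0.27,0,0,0,0]]]'
```

```text
t: 30.8
tcp_pos: [0.5749, 0.0384, 0.0452]
tcp_rot: [[-0.07, -0.998, 0.0], [-0.998, 0.07, 0.004], [-0.004, 0.0, -1.0]]
contact_force: [-1.4, 0.2, 2.5]
grip_width: 0.058
t: 31.3
tcp_pos: [0.572, -0.0038, 0.0452]
tcp_rot: [[-0.072, -0.997, -0.0], [-0.997, 0.072, 0.003], [-0.003, 0.0, -1.0]]
contact_force: [-0.3, -1.6, 1.4]
grip_width: 0.0578
```

```bash
python3 -m jog '[[[0,0,0.05,0,0,0],[0,0,0.05,0,0,0.06],[0,0,0.05,0,0,0.12],[0,0,0.05,0,0,0.2],[0,0,0.05,0,0,0.28],[0,0,0.05,0,0,0.36],[0,0,0.05,0,0,0.44],[0,0,0.05,0,0,0.5],[0,0,0.05,0,0,0.5],[0,0,0.05,0,0,0.5]]]'
python3 -m jog '[[[0,0,0,0,0,0.06],[0,0,0,0,0,0.12],[0,0,0,0,0,0.2],[0,0,0,0,0,0.28],[0,0,0,0,0,0.36],[0,0,0,0,0,0.44],[0,0,0,0,0,0.5],[0,0,0,0,0,0.5],[0,0,0,0,0,0.5]]]'
python3 - <<'E'
from h import *
c=cams()
for n,(a,b,d,e) in dict(side=(100,280,190,450)).items():
    k=5 if n=="top" else 3
    cv2.imwrite(f"pics/{n}12.png",cv2.resize(c[n][2][a:b,d:e],None,fx=k,fy=k,interpolation=cv2.INTER_CUBIC))
E
```

```text
t: 32.3
tcp_pos: [0.5722, -0.0019, 0.0527]
tcp_rot: [[0.655, -0.756, -0.003], [-0.756, -0.655, 0.003], [-0.004, 0.0, -1.0]]
contact_force: [0.4, -0.1, -3.7]
grip_width: 0.0578
t: 33.2
tcp_pos: [0.5724, -0.0021, 0.0528]
tcp_rot: [[0.997, -0.073, -0.004], [-0.073, -0.997, 0.001], [-0.004, -0.0, -1.0]]
contact_force: [-0.2, -0.6, -3.6]
grip_width: 0.0579
```

View pics/side12.png

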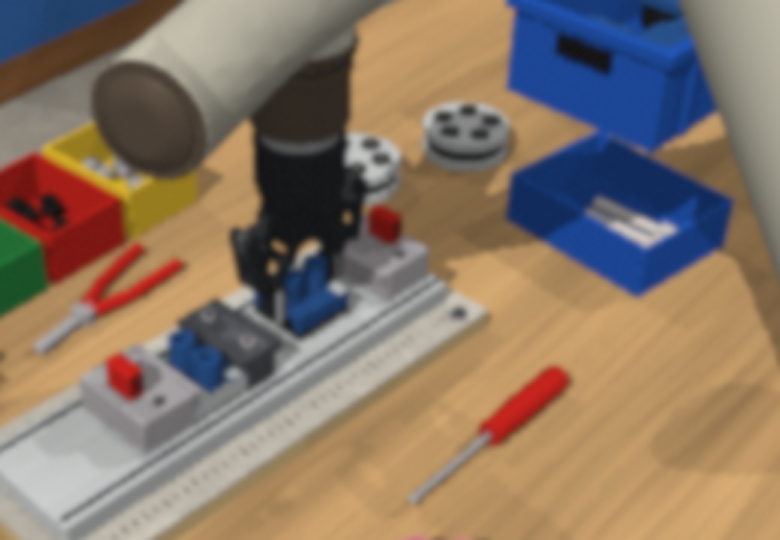

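```bash
python3 -m jog '[[[0,0,0,0,0,0.06],[0,0,0,0,0,0.12],[0,0,0,0,0,0.2],[0,0,0,0,0,0.28],[0,0,0,0,0,0.36],[0,0,0,0,0,0.44],[0,0,0,0,0,0.5],[0,0,0,0,0,0.5],[0,0,0,0,0,0.5]]]'
python3 -m jog '[[[0,0,0,0,0,0.06],[0,0,0,0,0,0.12],[0,0,0,0,0,0.2],[0,0,0,0,0,0.28],[0,0,0,0,0,0.36],[0,0,0,0,0,0.44],[0,0,0,0,0,0.5],[0,0,0,0,0,0.5],[0,0,0,0,0,0.5]]]'
python3 -m jog '[[[0,0,-0.02,0,0,0],[0,0,-0.043,0,0,0],[0,0,-0.043,0,0,0]]]'
python3 - <<'E'
from h import *
c=cams()
for n,(a,b,d,e) in dict(side=(100,280,190,450)).items():
    k=5 if n=="top" else 3
    cv2.imwrite(f"pics/{n}13.png",cv2.resize(c[n][2][a:b,d:e],None,fx=k,fy=k,interpolation=cv2.INTER_CUBIC))
E
```

```text
t: 34.2
tcp_pos: [0.5725, -0.0022, 0.0528]
tcp_rot: [[0.757, 0.654, -0.003], [0.654, -0.757, -0.002], [-0.004, -0.001, -1.0]]
contact_force: [-1.0, 0.1, -2.6]
grip_width: 0.0575
t: 35.1
tcp_pos: [0.5725, -0.0022, 0.0528]
tcp_rot: [[0.073, 0.997, -0.001], [0.997, -0.073, -0.004], [-0.004, -0.001, -1.0]]
contact_force: [0.5, -0.6, -1.7]
grip_width: 0.0578
t: 35.4
tcp_pos: [0.5719, -0.0023, 0.0456]
tcp_rot: [[0.071, 0.997, -0.002], [0.997, -0.071, -0.004], [-0.004, -0.002, -1.0]]
contact_force: [0.1, 0.4, -3.5]
grip_width: 0.0577
```

View pics/side13.png

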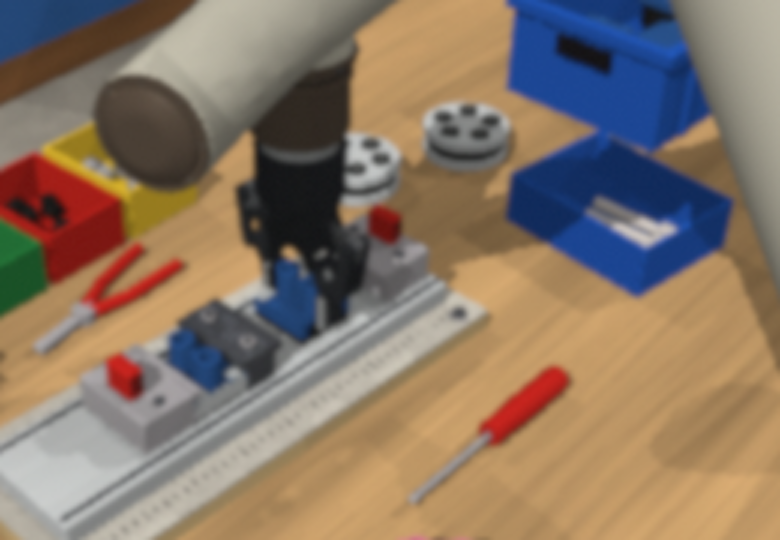

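```bash
python3 -m jog '[[[0.004,0.06,0,0,0,0],[0.011,0.16,0,0,0,0],[0.0175,0.25,0,0,0,0],[0.0175,0.25,0,0,0,0],[0.0175,0.25,0,0,0,0]]]'
python3 -m jog '[[[0.0005,0.006,0,0,0,0],[0.0008,0.012,0,0,0,0],[0.0013,0.018,0,0,0,0],[0.0013,0.018,0,0,0,0]]]'
```

```text
t: 36.0
tcp_pos: [0.5751, 0.0364, 0.0464]
tcp_rot: [[0.068, 0.998, -0.001], [0.998, -0.068, -0.004], [-0.004, -0.0, -1.0]]
contact_force: [-0.8, -0.2, -2.8]
grip_width: 0.058
t: 36.4
tcp_pos: [0.5753, 0.0379, 0.0464]
tcp_rot: [[0.07, 0.998, -0.001], [0.998, -0.07, -0.004], [-0.004, -0.0, -1.0]]
contact_force: [0.2, 0.2, -3.0]
grip_width: 0.0576
```

Lower the last ~1.5 mm to the bed first, then creep on to contact with the centre jaw.

```bash
python3 -m jog '[[[0,0,-0.006,0,0,0],[0,0,-0.011,0,0,0],[0,0,-0.011,0,0,0]]]'
python3 -m jog '[[[0.0003,0.004,0,0,0,0],[0.0006,0.008,0,0,0,0],[0.0006,0.008,0,0,0,0]]]'
python3 -m jog '[[[0.0003,0.004,0,0,0,0],[0.0006,0.008,0,0,0,0],[0.0006,0.008,0,0,0,0]]]'
```

```text
t: 36.7
tcp_pos: [0.5754, 0.0379, 0.0452]
tcp_rot: [[0.07, 0.998, -0.001], [0.998, -0.07, -0.004], [-0.004, -0.0, -1.0]]
contact_force: [-1.2, 0.2, 2.1]
grip_width: 0.0576
t: 37.0
tcp_pos: [0.5756, 0.0389, 0.0452]
tcp_rot: [[0.07, 0.998, -0.0], [0.998, -0.07, -0.004], [-0.004, -0.0, -1.0]]
contact_force: [-0.9, -3.5, 4.1]
grip_width: 0.0578
t: 37.3
tcp_pos: [0.5755, 0.0389, 0.0452]
tcp_rot: [[0.07, 0.998, -0.001], [0.998, -0.07, -0.006], [-0.006, -0.001, -1.0]]
contact_force: [0.3, -8.0, 4.2]
grip_width: 0.058
```

```bash
python3 -m jog '[[[0,-0.006,0,0,0,0],[0,-0.006,0,0,0,0],[0,-0.006,0,0,0,0],[0,-0.006,0,0,0,0],[0,-0.006,0,0,0,0]]]' 1
python3 -m jog '[[[0,0,0.2,0,0,0],[0,0,0.5,0,0,0],[0,0,0.8,0,0,0],[0,0,1,0,0,0],[0,0,1,0,0,0]]]'
python3 - <<'E'
from h import *
c=cams()
for n,(a,b,d,e) in dict(side=(100,280,190,450)).items():
    k=5 if n=="top" else 3
    cv2.imwrite(f"pics/{n}14.png",cv2.resize(c[n][2][a:b,d:e],None,fx=k,fy=k,interpolation=cv2.INTER_CUBIC))
E
```

```text
t: 37.8
tcp_pos: [0.5756, 0.0399, 0.0447]
tcp_rot: [[0.07, 0.998, -0.0], [0.998, -0.07, -0.004], [-0.004, -0.0, -1.0]]
contact_force: [0.2, -0.4, -0.0]
grip_width: 0.085
t: 38.3
tcp_pos: [0.5784, 0.0403, 0.2005]
tcp_rot: [[0.069, 0.998, 0.011], [0.998, -0.069, -0.001], [-0.0, 0.011, -1.0]]
contact_force: [0.7, 0.5, 0.5]
grip_width: 0.0853
```

View pics/side14.png

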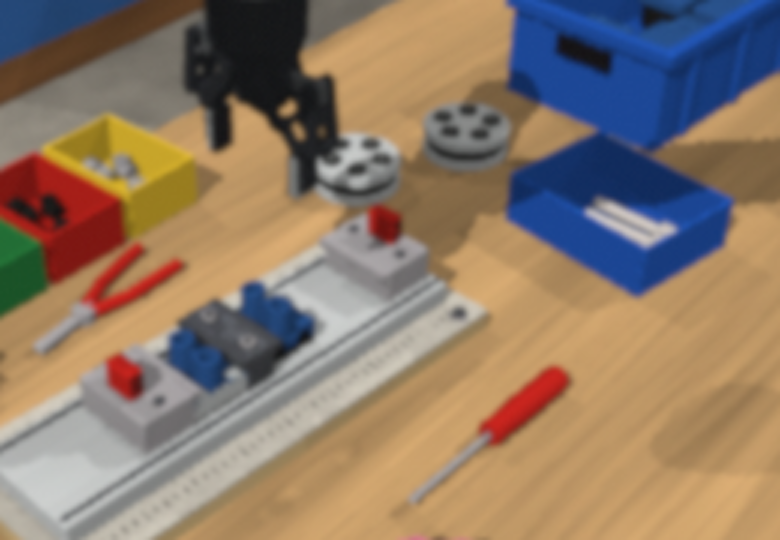

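```bash
python3 -m jog '[[[-0.09,-0.963,0,0,0,-0.09],[-0.09,-0.963,0,0,0,-0.18],[-0.09,-0.963,0,0,0,-0.27],[-0.09,-0.963,0,0,0,-0.36],[-0.09,-0.963,0,0,0,-0.45],[-0.09,-0.963,0,0,0,-0.5],[-0.09,-0.963,0,0,0,-0.5]]]' 0.45
python3 -m jog '[[[0,0,0,0,0,-0.09],[0,0,0,0,0,-0.18],[0,0,0,0,0,-0.27],[0,0,0,0,0,-0.36],[0,0,0,0,0,-0.45],[0,0,0,0,0,-0.5],[0,0,0,0,0,-0.5],[0,0,0,0,0,-0.5]]]'
```

```text
t: 39.1
tcp_pos: [0.561, -0.105, 0.1927]
tcp_rot: [[0.755, 0.655, -0.007], [0.656, -0.755, -0.002], [-0.007, -0.003, -1.0]]
contact_force: [0.8, 0.8, 0.6]
grip_width: 0.0388
t: 39.9
tcp_pos: [0.5616, -0.1047, 0.1938]
tcp_rot: [[0.998, -0.067, -0.005], [-0.067, -0.998, 0.001], [-0.005, -0.0, -1.0]]
contact_force: [-0.1, -0.3, -0.2]
grip_width: 0.0384
```

```bash
python3 -m jog '[[[0,0,-0.3,0,0,0],[0,0,-0.55,0,0,0],[0,0,-0.7,0,0,0],[0,0,-0.7,0,0,0],[0,0,-0.7,0,0,0]]]'
python3 -m jog '[[[0,0,0,0,0,0],[0,0,0,0,0,0],[0,0,0,0,0,0],[0,0,0,0,0,0],[0,0,0,0,0,0]]]' 0 60
python3 -m jog '[[[0.005,0.07,0,0,0,0],[0.014,0.2,0,0,0,0],[0.023,0.33,0,0,0,0],[0.032,0.46,0,0,0,0],[0.0355,0.51,0,0,0,0],[0.0355,0.51,0,0,0,0],[0.0355,0.51,0,0,0,0]]]'
```

```text
t: 40.4
tcp_pos: [0.5624, -0.105, 0.09]
tcp_rot: [[0.998, -0.068, -0.004], [-0.068, -0.998, 0.0], [-0.004, 0.0, -1.0]]
contact_force: [-1.5, 0.3, 0.2]
grip_width: 0.0385
t: 40.9
tcp_pos: [0.5633, -0.105, 0.0918]
tcp_rot: [[0.998, -0.069, -0.0], [-0.069, -0.998, 0.0], [-0.0, -0.0, -1.0]]
contact_force: [-1.4, 0.0, 5.7]
grip_width: 0.0147
t: 41.6
tcp_pos: [0.5688, -0.0273, 0.0918]
tcp_rot: [[0.998, -0.069, 0.001], [-0.069, -0.998, 0.002], [0.001, -0.002, -1.0]]
contact_force: [-1.0, 2.6, 6.8]
grip_width: 0.014
```

```bash
python3 -m jog '[[[0.0005,0.007,0,0,0,0],[0.0005,0.007,0,0,0,0],[0.0005,0.007,0,0,0,0]]]'
python3 -m jog '[[[0.0005,0.007,0,0,0,0],[0.0005,0.007,0,0,0,0],[0.0005,0.007,0,0,0,0]]]'
python3 -m jog '[[[0.0005,0.007,0,0,0,0],[0.0005,0.007,0,0,0,0],[0.0005,0.007,0,0,0,0]]]'
```

```text
t: 41.9
tcp_pos: [0.5689, -0.0273, 0.0918]
tcp_rot: [[0.998, -0.069, 0.0], [-0.069, -0.998, 0.001], [0.0, -0.001, -1.0]]
contact_force: [-0.1, -0.3, 6.8]
grip_width: 0.0143
t: 42.2
tcp_pos: [0.5689, -0.0268, 0.0918]
tcp_rot: [[0.998, -0.069, 0.0], [-0.069, -0.998, 0.0], [0.0, -0.0, -1.0]]
contact_force: [-0.4, -2.6, 5.9]
grip_width: 0.0142
t: 42.5
tcp_pos: [0.5689, -0.026, 0.0918]
tcp_rot: [[0.998, -0.069, -0.0], [-0.069, -0.998, -0.0], [-0.0, 0.0, -1.0]]
contact_force: [-0.5, -4.1, 5.7]
grip_width: 0.0145
```

```bash
python3 -m jog '[[[0.0005,0.007,0,0,0,0],[0.0005,0.007,0,0,0,0],[0.0005,0.007,0,0,0,0]]]'
python3 -m jog '[[[0.0005,0.007,0,0,0,0],[0.0005,0.007,0,0,0,0],[0.0005,0.007,0,0,0,0]]]'
python3 -m jog '[[[0.0005,0.007,0,0,0,0],[0.0005,0.007,0,0,0,0],[0.0005,0.007,0,0,0,0]]]'
```

```text
t: 42.8
tcp_pos: [0.569, -0.025, 0.0918]
tcp_rot: [[0.998, -0.069, -0.0], [-0.069, -0.998, -0.0], [-0.0, 0.0, -1.0]]
contact_force: [-0.1, -3.7, 6.3]
grip_width: 0.014
t: 43.1
tcp_pos: [0.569, -0.0249, 0.0918]
tcp_rot: [[0.998, -0.069, -0.0], [-0.069, -0.998, -0.001], [-0.0, 0.001, -1.0]]
contact_force: [0.2, -7.3, 6.1]
grip_width: 0.0142
t: 43.4
tcp_pos: [0.569, -0.0249, 0.0918]
tcp_rot: [[0.998, -0.069, -0.001], [-0.069, -0.998, -0.003], [-0.001, 0.003, -1.0]]
contact_force: [1.7, -11.0, 5.5]
grip_width: 0.0143
```

```bash
python3 -m jog '[[[0.0007,0.01,0,0,0,0],[0.0014,0.02,0,0,0,0],[0.0014,0.02,0,0,0,0],[0.0014,0.02,0,0,0,0]]]'
python3 -m jog '[[[-0.001,-0.016,0,0,0,0],[-0.002,-0.032,0,0,0,0],[-0.002,-0.032,0,0,0,0]]]'
python3 -m jog '[[[0,0,0,0,0,0],[0,0,0,0,0,0],[0,0,0,0,0,0]]]' 0.4
python3 -m jog '[[[0,0,0.3,0,0,0],[0,0,0.7,0,0,0],[0,0,0.8,0,0,0],[0,0,0.8,0,0,0]]]'
python3 - <<'E'
from h import *
c=cams()
for n,(a,b,d,e) in dict(top=(160,250,190,350),side=(100,280,190,450)).items():
    k=5 if n=="top" else 3
    cv2.imwrite(f"pics/{n}15.png",cv2.resize(c[n][2][a:b,d:e],None,fx=k,fy=k,interpolation=cv2.INTER_CUBIC))
E
```

```text
t: 43.8
tcp_pos: [0.569, -0.0247, 0.0918]
tcp_rot: [[0.998, -0.07, -0.002], [-0.07, -0.998, -0.006], [-0.002, 0.006, -1.0]]
contact_force: [2.6, -22.2, 3.7]
grip_width: 0.0143
t: 44.1
tcp_pos: [0.569, -0.025, 0.0918]
tcp_rot: [[0.998, -0.07, 0.0], [-0.07, -0.998, 0.0], [0.0, -0.0, -1.0]]
contact_force: [0.4, -4.4, 5.0]
grip_width: 0.0142
t: 44.4
tcp_pos: [0.5674, -0.0237, 0.0895]
tcp_rot: [[0.998, -0.07, -0.004], [-0.07, -0.998, 0.001], [-0.004, -0.001, -1.0]]
contact_force: [0.7, 0.9, -0.4]
grip_width: 0.0341
t: 44.8
tcp_pos: [0.5701, -0.0233, 0.2145]
tcp_rot: [[0.998, -0.069, 0.006], [-0.069, -0.998, 0.002], [0.006, -0.002, -1.0]]
contact_force: [-0.3, -0.3, -0.4]
grip_width: 0.0339
```

View pics/side15.png

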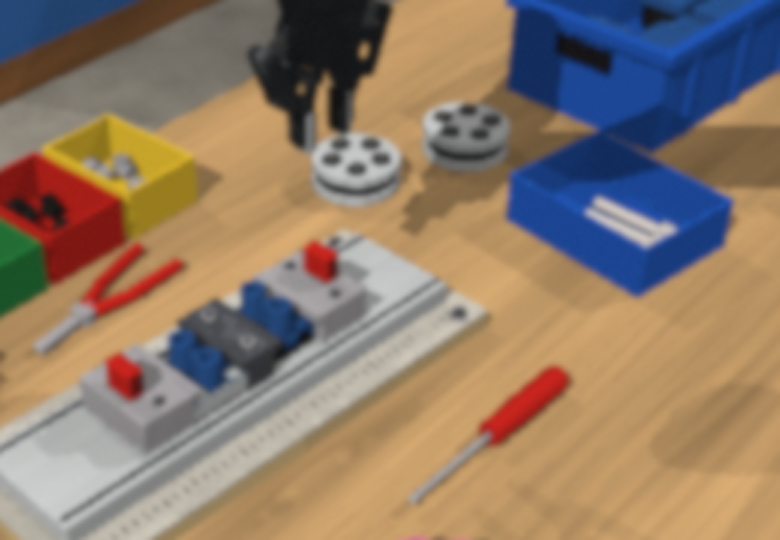

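```bash
python3 -m jog '[[[0.048,0.705,0,0,0,0],[0.048,0.705,0,0,0,0],[0.048,0.705,0,0,0,0],[0.048,0.705,0,0,0,0]]]' 0.45
python3 -m jog '[[[0.048,0.705,0,0,0,0],[0.048,0.705,0,0,0,0],[0.048,0.705,0,0,0,0],[0.048,0.705,0,0,0,0],[0.048,0.705,0,0,0,0],[0.048,0.705,0,0,0,0]]]'
```

```text
t: 45.3
tcp_pos: [0.5739, 0.0831, 0.2075]
tcp_rot: [[0.998, -0.067, -0.008], [-0.067, -0.998, -0.001], [-0.008, 0.001, -1.0]]
contact_force: [0.4, 0.1, -0.7]
grip_width: 0.0385
t: 45.9
tcp_pos: [0.5819, 0.1857, 0.2095]
tcp_rot: [[0.997, -0.072, -0.005], [-0.072, -0.997, 0.0], [-0.005, 0.0, -1.0]]
contact_force: [0.2, -0.7, -0.2]
grip_width: 0.0384
```

```bash
python3 -m jog '[[[0,0.015,-0.3,0,0,0],[0,0.015,-0.6,0,0,0],[0,0.015,-0.8,0,0,0],[0,0.015,-0.8,0,0,0],[0,0.015,-0.8,0,0,0]]]'
python3 -m jog '[[[0,0,0,0,0,0],[0,0,0,0,0,0],[0,0,0,0,0,0],[0,0,0,0,0,0],[0,0,0,0,0,0]]]' 0 50
python3 -m jog '[[[0.005,0.07,0,0,0,0],[0.014,0.2,0,0,0,0],[0.023,0.33,0,0,0,0],[0.032,0.46,0,0,0,0],[0.037,0.532,0,0,0,0],[0.037,0.532,0,0,0,0],[0.037,0.532,0,0,0,0]]]'
```

```text
t: 46.4
tcp_pos: [0.5828, 0.189, 0.0905]
tcp_rot: [[0.997, -0.071, -0.003], [-0.071, -0.997, 0.0], [-0.003, -0.0, -1.0]]
contact_force: [1.3, 1.0, 1.1]
grip_width: 0.0383
t: 46.9
tcp_pos: [0.5836, 0.19, 0.0926]
tcp_rot: [[0.998, -0.069, 0.001], [-0.069, -0.998, 0.002], [0.0, -0.002, -1.0]]
contact_force: [-0.0, -2.4, 6.6]
grip_width: 0.0146
t: 47.6
tcp_pos: [0.5895, 0.2718, 0.0926]
tcp_rot: [[0.998, -0.069, 0.002], [-0.069, -0.998, 0.005], [0.002, -0.005, -1.0]]
contact_force: [0.2, 2.8, 4.5]
grip_width: 0.0145
```

```bash
python3 -m jog '[[[0,0,0,0,0,0],[0,0,0,0,0,0],[0,0,0,0,0,0]]]' 0.35
python3 -m jog '[[[0,0,0.3,0,0,0],[0,0,0.7,0,0,0],[0,0,0.8,0,0,0],[0,0,0.8,0,0,0],[0,0,0.8,0,0,0]]]'
python3 -m jog '[[[-0.1,-0.97,0,0,0,-0.09],[-0.1,-0.97,0,0,0,-0.18],[-0.1,-0.97,0,0,0,-0.27],[-0.1,-0.97,0,0,0,-0.36],[-0.1,-0.97,0,0,0,-0.45],[-0.1,-0.97,0,0,0,-0.5],[-0.1,-0.97,0,0,0,-0.5]]]' 1
python3 -m jog '[[[0,0,0,0,0,-0.09],[0,0,0,0,0,-0.18],[0,0,0,0,0,-0.27],[0,0,0,0,0,-0.36],[0,0,0,0,0,-0.45],[0,0,0,0,0,-0.5],[0,0,0,0,0,-0.5],[0,0,0,0,0,-0.5]]]'
python3 - <<'E'
from h import *
from plant import r
print(r.read_state()['joint_pos'])
c=cams()
for n,(a,b,d,e) in dict(top=(160,250,190,350),side=(100,280,190,450)).items():
    k=5 if n=="top" else 3
    cv2.imwrite(f"pics/{n}16.png",cv2.resize(c[n][2][a:b,d:e],None,fx=k,fy=k,interpolation=cv2.INTER_CUBIC))
E
```

```text
t: 47.9
tcp_pos: [0.5872, 0.2693, 0.0894]
tcp_rot: [[0.998, -0.07, -0.005], [-0.07, -0.998, 0.0], [-0.005, 0.0, -1.0]]
contact_force: [-0.2, -0.7, 0.5]
grip_width: 0.0299
t: 48.4
tcp_pos: [0.5873, 0.2695, 0.2098]
tcp_rot: [[0.998, -0.071, -0.004], [-0.07, -0.998, 0.001], [-0.004, -0.001, -1.0]]
contact_force: [-0.2, 0.3, -0.3]
grip_width: 0.0295
t: 49.1
tcp_pos: [0.5716, 0.1235, 0.2077]
tcp_rot: [[0.655, -0.755, -0.006], [-0.755, -0.655, 0.002], [-0.005, 0.003, -1.0]]
contact_force: [-0.2, 0.2, -0.6]
grip_width: 0.0854
t: 49.9
tcp_pos: [0.5722, 0.1241, 0.2088]
tcp_rot: [[-0.067, -0.998, -0.001], [-0.998, 0.067, 0.003], [-0.003, 0.001, -1.0]]
contact_force: [0.5, -0.7, 0.3]
grip_width: 0.0853
[ 27.976883    19.18126724  -7.15569246  -0.20328466 -63.62684696
 -31.74476565]
```

View pics/side16.png

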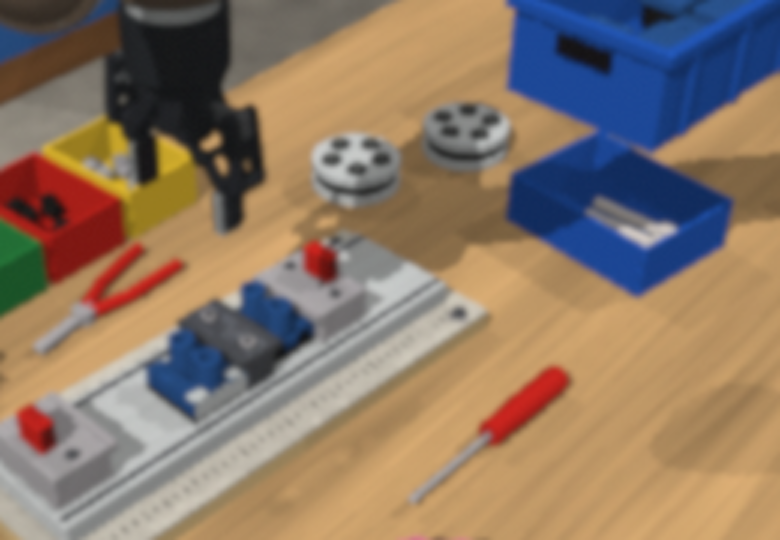

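```bash
python3 -m jog '[[[0,0.01,-0.3,0,0,0],[0,0.01,-0.6,0,0,0],[0,0.01,-0.9,0,0,0],[0,0.01,-1,0,0,0],[0,0.01,-1,0,0,0]]]'
python3 -m jog '[[[0,0,-0.05,0,0,0],[0,0,-0.095,0,0,0],[0,0,-0.095,0,0,0],[0,0,-0.095,0,0,0]]]'
python3 -m jog '[[[0,0,0,0,0,0],[0,0,0,0,0,0],[0,0,0,0,0,0],[0,0,0,0,0,0]]]' 0.5 30
```

```text
t: 50.5
tcp_pos: [0.5706, 0.1247, 0.0565]
tcp_rot: [[-0.069, -0.998, -0.006], [-0.998, 0.069, 0.001], [-0.0, 0.006, -1.0]]
contact_force: [0.1, -0.5, 0.4]
grip_width: 0.0854
t: 50.9
tcp_pos: [0.573, 0.1258, 0.0462]
tcp_rot: [[-0.07, -0.998, 0.002], [-0.998, 0.07, 0.004], [-0.005, -0.002, -1.0]]
contact_force: [0.0, -1.3, -0.2]
grip_width: 0.0851
t: 51.3
tcp_pos: [0.5733, 0.1259, 0.0464]
tcp_rot: [[-0.07, -0.998, 0.002], [-0.998, 0.07, 0.004], [-0.004, -0.002, -1.0]]
contact_force: [-0.6, 0.3, 5.0]
grip_width: 0.059
```

Grip tighter, raise 1.5 mm, slide 42 mm outward, lift clear and turn.

```bash
python3 -m jog '[[[0,0,0,0,0,0],[0,0,0.01,0,0,0],[0,0,0.01,0,0,0]]]' 0.5 70
python3 -m jog '[[[0.004,0.06,0,0,0,0],[0.011,0.16,0,0,0,0],[0.0187,0.28,0,0,0,0],[0.0187,0.28,0,0,0,0],[0.0187,0.28,0,0,0,0]]]'
python3 -m jog '[[[0,0,0.05,0,0,0],[0,0,0.05,0,0,0.06],[0,0,0.05,0,0,0.12],[0,0,0.05,0,0,0.2],[0,0,0.05,0,0,0.28],[0,0,0.05,0,0,0.36],[0,0,0.05,0,0,0.44],[0,0,0.05,0,0,0.5],[0,0,0.05,0,0,0.5],[0,0,0.05,0,0,0.5]]]'
python3 -m jog '[[[0,0,0,0,0,0.06],[0,0,0,0,0,0.12],[0,0,0,0,0,0.2],[0,0,0,0,0,0.28],[0,0,0,0,0,0.36],[0,0,0,0,0,0.44],[0,0,0,0,0,0.5],[0,0,0,0,0,0.5],[0,0,0,0,0,0.5]]]'
```

```text
t: 51.6
tcp_pos: [0.5725, 0.1258, 0.0469]
tcp_rot: [[-0.07, -0.998, 0.001], [-0.998, 0.07, 0.004], [-0.004, -0.0, -1.0]]
contact_force: [-1.0, 1.3, 1.4]
grip_width: 0.0577
t: 52.1
tcp_pos: [0.5759, 0.1697, 0.0469]
tcp_rot: [[-0.068, -0.998, 0.002], [-0.998, 0.068, 0.005], [-0.005, -0.002, -1.0]]
contact_force: [-0.1, 1.9, 1.0]
grip_width: 0.0579
t: 53.1
tcp_pos: [0.5749, 0.1671, 0.0542]
tcp_rot: [[0.654, -0.757, -0.003], [-0.757, -0.654, 0.003], [-0.004, 0.001, -1.0]]
contact_force: [0.1, -0.3, -3.5]
grip_width: 0.0572
t: 54.0
tcp_pos: [0.5753, 0.1675, 0.0544]
tcp_rot: [[0.997, -0.073, -0.004], [-0.073, -0.997, 0.001], [-0.004, -0.0, -1.0]]
contact_force: [0.2, 0.5, -2.9]
grip_width: 0.0576
```

```bash
python3 - <<'E'
from h import *
c=cams()
for n,(a,b,d,e) in dict(side=(140,320,150,410)).items():
    k=5 if n=="top" else 3
    cv2.imwrite(f"pics/{n}17.png",cv2.resize(c[n][2][a:b,d:e],None,fx=k,fy=k,interpolation=cv2.INTER_CUBIC))
E
```

```text
(no output)
```

View pics/side17.png

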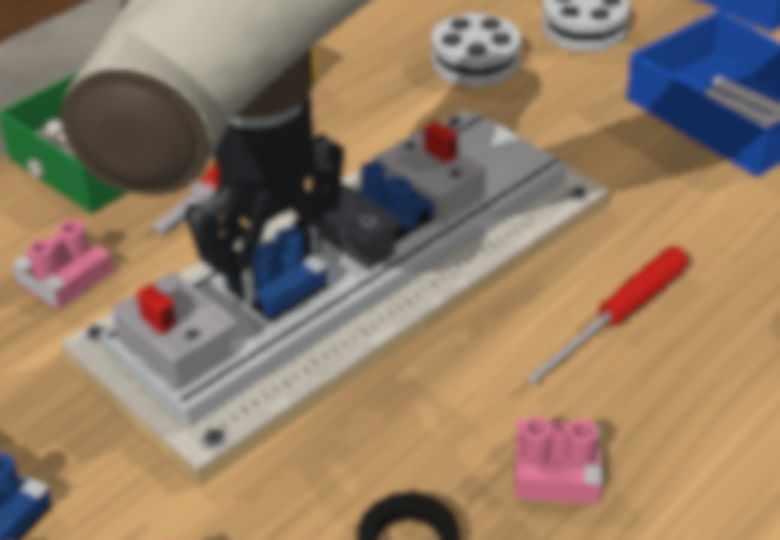

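```bash
python3 -m jog '[[[0,0,0,0,0,0.06],[0,0,0,0,0,0.12],[0,0,0,0,0,0.2],[0,0,0,0,0,0.28],[0,0,0,0,0,0.36],[0,0,0,0,0,0.44],[0,0,0,0,0,0.5],[0,0,0,0,0,0.5],[0,0,0,0,0,0.5]]]'
python3 -m jog '[[[0,0,0,0,0,0.06],[0,0,0,0,0,0.12],[0,0,0,0,0,0.2],[0,0,0,0,0,0.28],[0,0,0,0,0,0.36],[0,0,0,0,0,0.44],[0,0,0,0,0,0.5],[0,0,0,0,0,0.5],[0,0,0,0,0,0.5]]]'
python3 -m jog '[[[0,0,-0.02,0,0,0],[0,0,-0.043,0,0,0],[0,0,-0.043,0,0,0]]]'
python3 -m jog '[[[-0.004,-0.06,0,0,0,0],[-0.011,-0.16,0,0,0,0],[-0.0175,-0.25,0,0,0,0],[-0.0175,-0.25,0,0,0,0],[-0.0175,-0.25,0,0,0,0]]]'
```

```text
t: 55.0
tcp_pos: [0.5754, 0.1676, 0.0544]
tcp_rot: [[0.757, 0.654, -0.003], [0.654, -0.757, -0.002], [-0.004, -0.001, -1.0]]
contact_force: [0.3, -0.2, -3.5]
grip_width: 0.0574
t: 55.9
tcp_pos: [0.5754, 0.1676, 0.0545]
tcp_rot: [[0.073, 0.997, -0.001], [0.997, -0.073, -0.004], [-0.004, -0.0, -1.0]]
contact_force: [-0.6, 0.2, -3.0]
grip_width: 0.0573
t: 56.2
tcp_pos: [0.5749, 0.1674, 0.0472]
tcp_rot: [[0.071, 0.997, -0.002], [0.997, -0.071, -0.004], [-0.005, -0.002, -1.0]]
contact_force: [0.4, -0.7, -2.9]
grip_width: 0.0575
t: 56.7
tcp_pos: [0.5729, 0.1291, 0.0482]
tcp_rot: [[0.072, 0.997, -0.0], [0.997, -0.072, -0.004], [-0.004, -0.0, -1.0]]
contact_force: [0.8, -0.5, -3.4]
grip_width: 0.0575
```

```bash
python3 -m jog '[[[-0.0005,-0.006,0,0,0,0],[-0.0008,-0.013,0,0,0,0],[-0.0008,-0.013,-0.006,0,0,0],[-0.0008,-0.013,-0.011,0,0,0],[-0.0008,-0.013,-0.011,0,0,0]]]'
python3 -m jog '[[[-0.0003,-0.004,0,0,0,0],[-0.0006,-0.008,0,0,0,0],[-0.0006,-0.008,0,0,0,0]]]'
python3 -m jog '[[[-0.0003,-0.004,0,0,0,0],[-0.0006,-0.008,0,0,0,0],[-0.0006,-0.008,0,0,0,0]]]'
```

```text
t: 57.2
tcp_pos: [0.5728, 0.1284, 0.0469]
tcp_rot: [[0.07, 0.998, -0.001], [0.998, -0.07, -0.004], [-0.004, -0.0, -1.0]]
contact_force: [-0.6, -0.1, 2.2]
grip_width: 0.0573
t: 57.5
tcp_pos: [0.5732, 0.1276, 0.0469]
tcp_rot: [[0.07, 0.998, 0.001], [0.998, -0.07, -0.003], [-0.003, 0.001, -1.0]]
contact_force: [-1.3, 2.8, 1.7]
grip_width: 0.0574
t: 57.8
tcp_pos: [0.5734, 0.1263, 0.0469]
tcp_rot: [[0.07, 0.998, 0.001], [0.998, -0.07, -0.003], [-0.003, 0.001, -1.0]]
contact_force: [-0.2, 3.6, 3.6]
grip_width: 0.0577
```

```bash
python3 -m jog '[[[-0.0003,-0.004,0,0,0,0],[-0.0006,-0.008,0,0,0,0],[-0.0006,-0.008,0,0,0,0]]]'
python3 -m jog '[[[-0.0003,-0.004,0,0,0,0],[-0.0006,-0.008,0,0,0,0],[-0.0006,-0.008,0,0,0,0]]]'
```

```text
t: 58.1
tcp_pos: [0.5732, 0.1249, 0.0469]
tcp_rot: [[0.07, 0.998, 0.001], [0.998, -0.07, -0.003], [-0.003, 0.001, -1.0]]
contact_force: [0.9, 3.9, 5.0]
grip_width: 0.0573
t: 58.4
tcp_pos: [0.5731, 0.1243, 0.0469]
tcp_rot: [[0.07, 0.998, 0.001], [0.998, -0.07, -0.002], [-0.002, 0.002, -1.0]]
contact_force: [0.7, 6.6, 4.9]
grip_width: 0.0576
```

```bash
python3 -m jog '[[[-0.0003,-0.004,0,0,0,0],[-0.0005,-0.007,0,0,0,0],[-0.0005,-0.007,0,0,0,0]]]'
python3 -m jog '[[[0,0.008,0,0,0,0],[0,0.008,0,0,0,0],[0,0.008,0,0,0,0],[0,0.008,0,0,0,0],[0,0.008,0,0,0,0]]]' 1
python3 -m jog '[[[0,0,0.2,0,0,0],[0,0,0.5,0,0,0],[0,0,0.8,0,0,0],[0,0,1,0,0,0],[0,0,1,0,0,0],[0,0,1,0,0,0]]]'
python3 - <<'E'
from h import *
c=cams()
for n,(a,b,d,e) in dict(side=(140,320,150,410)).items():
    k=5 if n=="top" else 3
    cv2.imwrite(f"pics/{n}18.png",cv2.resize(c[n][2][a:b,d:e],None,fx=k,fy=k,interpolation=cv2.INTER_CUBIC))
E
```

```text
t: 58.7
tcp_pos: [0.5732, 0.1243, 0.0469]
tcp_rot: [[0.07, 0.998, 0.002], [0.998, -0.07, -0.001], [-0.001, 0.002, -1.0]]
contact_force: [-0.6, 8.7, 5.1]
grip_width: 0.0577
t: 59.2
tcp_pos: [0.5719, 0.123, 0.046]
tcp_rot: [[0.07, 0.998, -0.002], [0.998, -0.071, -0.004], [-0.005, -0.001, -1.0]]
contact_force: [1.3, 0.3, 0.1]
grip_width: 0.0849
t: 59.8
tcp_pos: [0.572, 0.1235, 0.1968]
tcp_rot: [[0.071, 0.998, -0.0], [0.998, -0.071, -0.003], [-0.003, 0.0, -1.0]]
contact_force: [-0.3, -0.2, -0.2]
grip_width: 0.0851
```

View pics/side18.png

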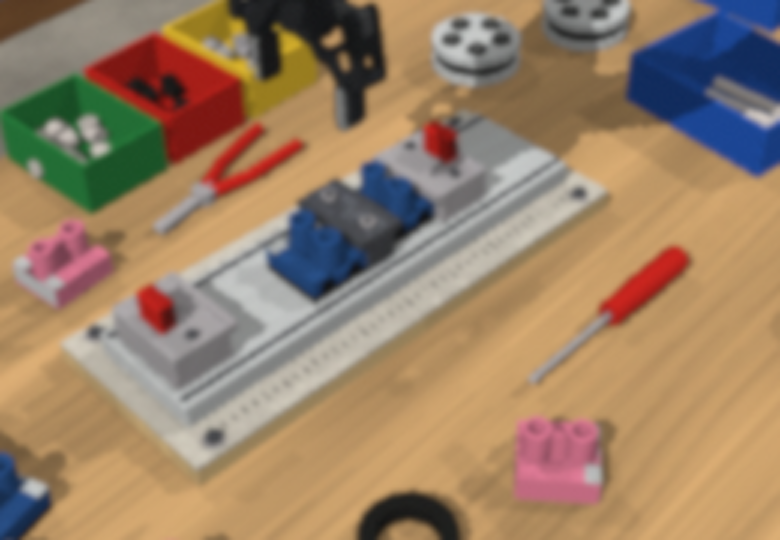

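```bash
python3 -m jog '[[[0.107,0.98,0,0,0,-0.09],[0.107,0.98,0,0,0,-0.18],[0.107,0.98,0,0,0,-0.27],[0.107,0.98,0,0,0,-0.36],[0.107,0.98,0,0,0,-0.45],[0.107,0.98,0,0,0,-0.5],[0.107,0.98,0,0,0,-0.5]]]' 0.45
python3 -m jog '[[[0,0,0,0,0,-0.09],[0,0,0,0,0,-0.18],[0,0,0,0,0,-0.27],[0,0,0,0,0,-0.36],[0,0,0,0,0,-0.45],[0,0,0,0,0,-0.5],[0,0,0,0,0,-0.5],[0,0,0,0,0,-0.5]]]'
```

```text
t: 60.6
tcp_pos: [0.5876, 0.2703, 0.1941]
tcp_rot: [[0.755, 0.656, -0.007], [0.656, -0.755, -0.005], [-0.008, -0.001, -1.0]]
contact_force: [0.5, -0.4, 0.1]
grip_width: 0.0382
t: 61.4
tcp_pos: [0.5881, 0.2703, 0.1955]
tcp_rot: [[0.998, -0.068, -0.005], [-0.068, -0.998, -0.0], [-0.005, 0.001, -1.0]]
contact_force: [0.4, 0.6, 0.0]
grip_width: 0.0389
```

```bash
python3 -m jog '[[[0,0,-0.3,0,0,0],[0,0,-0.55,0,0,0],[0,0,-0.7,0,0,0],[0,0,-0.7,0,0,0],[0,0,-0.7,0,0,0]]]'
python3 -m jog '[[[0,0,0,0,0,0],[0,0,0,0,0,0],[0,0,0,0,0,0],[0,0,0,0,0,0],[0,0,0,0,0,0]]]' 0 60
python3 -m jog '[[[-0.005,-0.07,0,0,0,0],[-0.014,-0.2,0,0,0,0],[-0.023,-0.33,0,0,0,0],[-0.032,-0.46,0,0,0,0],[-0.0355,-0.51,0,0,0,0],[-0.0355,-0.51,0,0,0,0],[-0.0355,-0.51,0,0,0,0]]]'
python3 -m jog '[[[-0.0005,-0.007,0,0,0,0],[-0.0005,-0.007,0,0,0,0],[-0.0005,-0.007,0,0,0,0]]]'
```

```text
t: 61.9
tcp_pos: [0.5888, 0.2706, 0.0917]
tcp_rot: [[0.998, -0.069, -0.003], [-0.069, -0.998, 0.0], [-0.003, 0.0, -1.0]]
contact_force: [-0.3, 0.4, 0.5]
grip_width: 0.0381
t: 62.4
tcp_pos: [0.5894, 0.2714, 0.0937]
tcp_rot: [[0.998, -0.069, -0.0], [-0.069, -0.998, 0.003], [-0.0, -0.003, -1.0]]
contact_force: [-0.8, 0.3, 6.5]
grip_width: 0.0138
t: 63.1
tcp_pos: [0.5838, 0.1938, 0.0937]
tcp_rot: [[0.998, -0.07, -0.001], [-0.07, -0.998, 0.001], [-0.001, -0.001, -1.0]]
contact_force: [-1.5, -1.5, 7.2]
grip_width: 0.0139
t: 63.4
tcp_pos: [0.5838, 0.1938, 0.0937]
tcp_rot: [[0.998, -0.069, -0.0], [-0.069, -0.998, 0.003], [-0.001, -0.002, -1.0]]
contact_force: [-1.9, 0.8, 6.9]
grip_width: 0.0144
```

```bash
python3 -m jog '[[[-0.0005,-0.008,0,0,0,0],[-0.001,-0.016,0,0,0,0],[-0.001,-0.016,0,0,0,0]]]'
python3 -m jog '[[[-0.0005,-0.007,0,0,0,0],[-0.0005,-0.007,0,0,0,0],[-0.0005,-0.007,0,0,0,0]]]'
python3 -m jog '[[[-0.0005,-0.007,0,0,0,0],[-0.0005,-0.007,0,0,0,0],[-0.0005,-0.007,0,0,0,0]]]'
python3 -m jog '[[[-0.0005,-0.007,0,0,0,0],[-0.0005,-0.007,0,0,0,0],[-0.0005,-0.007,0,0,0,0]]]'
```

```text
t: 63.7
tcp_pos: [0.5838, 0.1922, 0.0937]
tcp_rot: [[0.998, -0.069, 0.0], [-0.069, -0.998, 0.004], [-0.0, -0.004, -1.0]]
contact_force: [-1.6, 3.8, 6.3]
grip_width: 0.0142
t: 64.0
tcp_pos: [0.5837, 0.1913, 0.0937]
tcp_rot: [[0.998, -0.069, 0.0], [-0.069, -0.998, 0.004], [-0.0, -0.004, -1.0]]
contact_force: [-2.6, 2.9, 6.2]
grip_width: 0.014
t: 64.3
tcp_pos: [0.5836, 0.1903, 0.0937]
tcp_rot: [[0.998, -0.069, 0.0], [-0.069, -0.998, 0.004], [-0.0, -0.004, -1.0]]
contact_force: [-3.1, 3.9, 6.6]
grip_width: 0.0142
t: 64.6
tcp_pos: [0.5836, 0.1892, 0.0937]
tcp_rot: [[0.998, -0.069, 0.0], [-0.069, -0.998, 0.004], [-0.0, -0.004, -1.0]]
contact_force: [-2.5, 3.5, 6.8]
grip_width: 0.0138
```

```bash
python3 -m jog '[[[-0.0005,-0.007,0,0,0,0],[-0.0005,-0.007,0,0,0,0],[-0.0005,-0.007,0,0,0,0]]]'
python3 -m jog '[[[-0.0005,-0.007,0,0,0,0],[-0.0005,-0.007,0,0,0,0],[-0.0005,-0.007,0,0,0,0]]]'
python3 -m jog '[[[-0.0005,-0.007,0,0,0,0],[-0.0005,-0.007,0,0,0,0],[-0.0005,-0.007,0,0,0,0]]]'
```

```text
t: 64.9
tcp_pos: [0.5835, 0.1884, 0.0937]
tcp_rot: [[0.998, -0.069, 0.0], [-0.069, -0.998, 0.004], [0.0, -0.004, -1.0]]
contact_force: [-2.0, 4.9, 7.3]
grip_width: 0.0144
t: 65.2
tcp_pos: [0.5835, 0.1884, 0.0937]
tcp_rot: [[0.998, -0.069, 0.001], [-0.069, -0.998, 0.006], [0.001, -0.006, -1.0]]
contact_force: [-3.4, 7.9, 6.3]
grip_width: 0.0141
t: 65.5
tcp_pos: [0.5835, 0.1883, 0.0937]
tcp_rot: [[0.998, -0.069, 0.002], [-0.069, -0.998, 0.007], [0.001, -0.007, -1.0]]
contact_force: [-4.4, 10.3, 7.0]
grip_width: 0.0141
```

```bash
python3 -m jog '[[[-0.0007,-0.01,0,0,0,0],[-0.0014,-0.02,0,0,0,0],[-0.0014,-0.02,0,0,0,0],[-0.0014,-0.02,0,0,0,0]]]'
python3 -m jog '[[[0.001,0.016,0,0,0,0],[0.002,0.032,0,0,0,0],[0.002,0.032,0,0,0,0]]]'
python3 -m jog '[[[0,0,0,0,0,0],[0,0,0,0,0,0],[0,0,0,0,0,0]]]' 0.4
python3 -m jog '[[[0,0,0.3,0,0,0],[0,0,0.7,0,0,0],[0,0,1,0,0,0],[0,0,1,0,0,0]]]'
python3 -m jog '[[[-1,-0.5,0.3,0,0,0],[-1,-0.5,0.3,0,0,0],[-1,-0.5,0.3,0,0,0],[-1,-0.5,0.3,0,0,0],[-1,-0.5,0.3,0,0,0]]]'
python3 -m jog '[[[-0.3,-1,0,0,0,0],[-0.3,-1,0,0,0,0],[-0.3,-1,0,0,0,0],[-0.3,-1,0,0,0,0],[-0.3,-1,0,0,0,0]]]'
python3 -m jog '[[[0,-1,0,0,0,0],[0,-1,0,0,0,0],[0,-1,0,0,0,0],[0,-1,0,0,0,0],[0,-1,0,0,0,0]]]'
python3 - <<'E'
from h import *
c=cams()
for n,(a,b,d,e) in dict(top=(160,250,190,350),side=(140,320,150,410)).items():
    k=5 if n=="top" else 3
    cv2.imwrite(f"pics/{n}19.png",cv2.resize(c[n][2][a:b,d:e],None,fx=k,fy=k,interpolation=cv2.INTER_CUBIC))
cv2.imwrite("pics/top19f.png",c["top"][2])
E
```

```text
t: 65.9
tcp_pos: [0.5836, 0.1882, 0.0938]
tcp_rot: [[0.998, -0.068, 0.004], [-0.068, -0.998, 0.012], [0.003, -0.012, -1.0]]
contact_force: [-5.5, 19.4, 5.9]
grip_width: 0.014
t: 66.2
tcp_pos: [0.5835, 0.1884, 0.0937]
tcp_rot: [[0.998, -0.069, 0.001], [-0.069, -0.998, 0.004], [0.0, -0.004, -1.0]]
contact_force: [-3.4, 5.0, 7.5]
grip_width: 0.0142
t: 66.5
tcp_pos: [0.582, 0.1856, 0.091]
tcp_rot: [[0.998, -0.07, -0.005], [-0.07, -0.998, 0.0], [-0.005, 0.0, -1.0]]
contact_force: [-0.4, -1.0, -0.0]
grip_width: 0.0341
t: 66.9
tcp_pos: [0.5858, 0.1868, 0.2494]
tcp_rot: [[0.998, -0.07, 0.01], [-0.07, -0.998, 0.006], [0.009, -0.007, -1.0]]
contact_force: [0.3, 0.1, -0.3]
grip_width: 0.0339
t: 67.4
tcp_pos: [0.4303, 0.1095, 0.2879]
tcp_rot: [[0.998, -0.07, -0.001], [-0.07, -0.998, 0.003], [-0.002, -0.002, -1.0]]
contact_force: [0.5, -0.1, 0.3]
grip_width: 0.0341
t: 67.9
tcp_pos: [0.3874, -0.04, 0.2861]
tcp_rot: [[0.997, -0.073, -0.004], [-0.073, -0.997, 0.001], [-0.004, -0.0, -1.0]]
contact_force: [-0.6, 0.4, 0.1]
grip_width: 0.0341
t: 68.4
tcp_pos: [0.3881, -0.1893, 0.2855]
tcp_rot: [[0.997, -0.072, -0.005], [-0.072, -0.997, 0.001], [-0.006, -0.001, -1.0]]
contact_force: [0.1, 0.2, -0.5]
grip_width: 0.0342
```

View pics/side19.png

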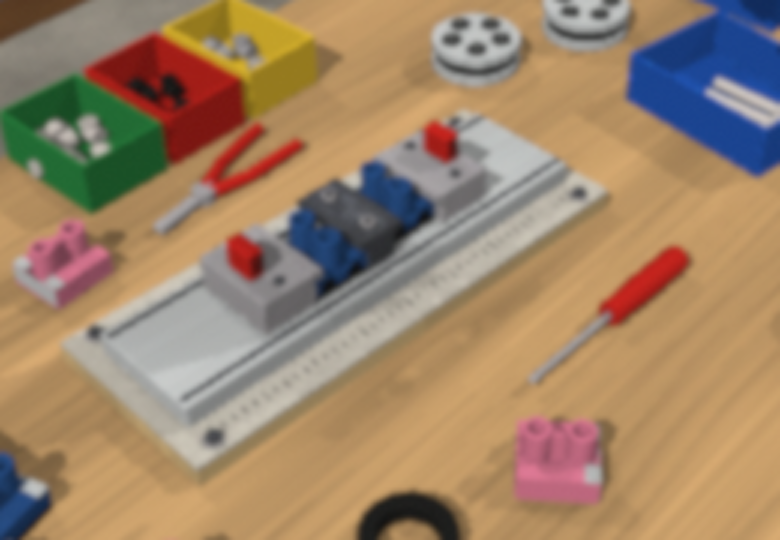

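View pics/top19.png

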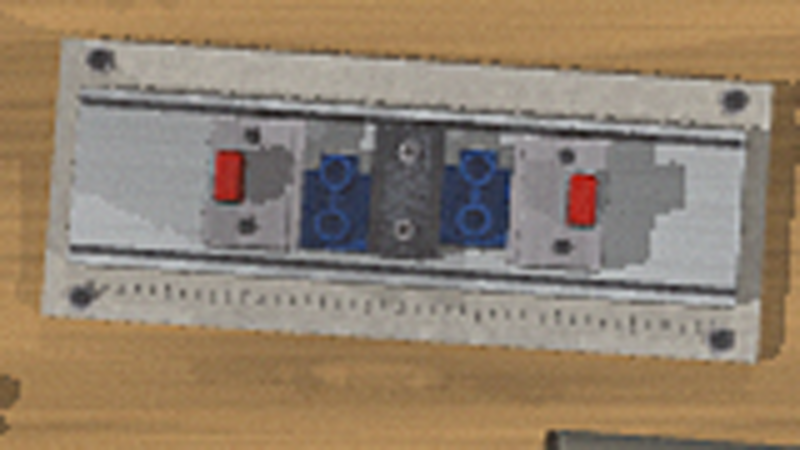

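View pics/top19f.png

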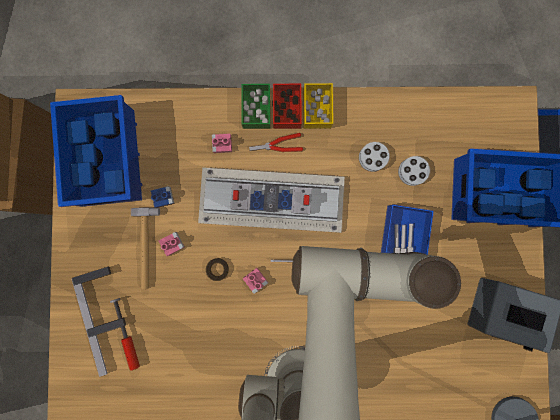

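```bash
python3 -c "
from plant import r
print(r.sign_off())"
```

```text
the job is handed in; nothing more can be done
None
```

I finished the job and handed it in about 68 s into the run. There were three white pins: two in the left housing and one in the right housing's front socket. With both jaws still clamped, I pulled all three and laid them in the blue bin.

At each station I then slid the jaw back and slid the housing out from under the lip. I turned it 180° so the open, ported end faces the front, slid it flat against the centre jaw, and closed the sliding jaw on it.

**Last checks**
- **Clamping:** both sliding jaws were pushed up to firm contact, 19 N on the left and 22 N on the right. The grips ended about 213.7 mm apart along the bed, against 214 mm expected.
- **Pictures:** both housings sit squarely with their blue ends to the front and their plates hidden. All sockets are empty, the three pins are in the bin, and the arm is clear of the fixture. Nothing else in the final pictures looked disturbed.
- **Left housing position:** it still sits about 6 mm off centre towards the robot, where it started. I left it there.
- **Disturbances:** I saw no bin knock or grip slip, and no check failed or disagreed.

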